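# Gauge the gas-tap plugs into the wash basket

## Task

Get the gas ring's brass tap plugs gauged and ready for washing: first lift the steel wash basket off its hook and stand it in the middle of the draining board. Then, working from the thickest plug to the thinnest, stand each one upright on its foot on the bed of the bench caliper, let go of it and slide the moving jaw gently shut until the plug's thick foot is pinched and the sprung face is clearly pushed in (about 4 mm), keep it so for a second, then draw the jaw back to free it. The gauged plugs go into the basket: finish with every plug in it and the caliper's jaw drawn right back, and leave the other kitchen things alone.

Things in the scene. Friction and masses are not known exactly. Their poses are not given: they have to be found in the camera images.
- hook_seat (a point): point 200 mm above the bench on top of the hook rack's two prongs where the middle of the basket's bar rests; x points back into the rack, z up. Two 8 mm round steel prongs at y = -45 and +45 run from the back board towards -x and turn up at their ends, 35 mm in front of this point, to 35 mm above it
- hook: fixed hook rack, origin on the bench under hook_seat: wooden back board 120 wide, 250 high, its face 130 mm behind the origin (+x), on a flat steel foot 150 wide and 8 thick under the hanging basket
- basket_bar (a point): centre of the carrying bar of the steel wash basket (about 350 g): 12 x 12 mm in section, flat-sided, 180 long along y, fixed rigidly across the middle of the basket, its centre 119 mm above the underside, on a flat upright at each end. At the start it lies across both prongs, behind their upturned ends
- basket_in (a point): centre of the inner floor of the perforated rectangular basket, 3 mm above its underside, 116 mm below the bar's centre. Outside 200 along x, 180 along y, walls 40 high and 3 thick; inside 194 x 174; z up. Hanging, its rear wall top is 65 mm below the prongs, so it can be lifted by less than that before it is drawn forward
- board_top (a point): centre of the top face of the fixed wooden draining board, 260 along x, 250 along y, 10 thick
- caliper_jaw (a point): centre of the fixed jaw's face, 25 mm above the bench, on the bench caliper, which is screwed down. x is the measuring direction: the fixed jaw (50 wide along y, top 38 mm above the bench) faces -x; parts stand on the flat steel bed (60 wide, top 12 mm above the bench) on its -x side, and the moving jaw comes from -x
- slide (a joint): travel in m of the moving jaw: 0 drawn right back (90 mm between the fixed jaw face and the sprung face), growing as the jaws close, up to 0.075; gap = 90 mm minus travel while the sprung face is out. It stays where left; drag about 6 N
- face (a joint): how far in m the flat sprung measuring face (46 wide, 22 high) is pushed back into the moving jaw: 0 free, up to 0.009; spring 0.8 N per mm
- slide_fin (a point): point in the black upright grip fin on the moving jaw, 60 mm above the bench; fin 12 thick along x (the caliper's x), 30 wide along y, from 34 to 76 mm above the bench. The sprung face is 60 mm ahead of it (+x); the jaw block reaches 40 mm ahead and 20 mm behind, top 35 mm above the bench. It moves with the jaw along x
- plug1_mid (a point): middle (35 mm above its foot, on its axis) of a turned brass gas-tap plug 70 mm tall standing upright: foot part 54 mm in diameter and 24 high, above it a plain round stem 14 mm in diameter; 172 g give or take. z along its axis. May be absent
- plug2_mid (a point): middle (35 mm above its foot, on its axis) of a turned brass gas-tap plug 70 mm tall standing upright: foot part 48 mm in diameter and 24 high, above it a plain round stem 14 mm in diameter; 148 g give or take. z along its axis. May be absent
- plug3_mid (a point): middle (35 mm above its foot, on its axis) of a turned brass gas-tap plug 70 mm tall standing upright: foot part 42 mm in diameter and 24 high, above it a plain round stem 14 mm in diameter; 124 g give or take. z along its axis. May be absent
- plug4_mid (a point): middle (35 mm above its foot, on its axis) of a turned brass gas-tap plug 70 mm tall standing upright: foot part 36 mm in diameter and 24 high, above it a plain round stem 14 mm in diameter; 100 g give or take. z along its axis. May be absent
- tiffin: three-tier stainless steel tiffin carrier, 120 wide, 200 high, origin under its centre; leave alone
- jar: closed glass jar with blue cap, 84 wide, 130 high, origin under its centre; leave alone
- cup: white ceramic cup, 76 wide, 80 high, origin under its centre; leave alone
- spatula: wooden spatula lying flat, origin under its middle; leave alone
Not all that is in view belongs to the job. What is shaped like the part that bears plug2_mid but blue is not meant. Leave any pink look-alike of the part that bears plug3_mid alone.

How it is judged:
On the way, in this order (a step that is already met when the one before it is completed fails the run):
1. the wash basket is off the hook and stands upright and released on the middle of the draining board (horizontal distance between basket_in and board_top below 0.035 m and z of basket_in in the frame of board_top below 0.009 m and angle between basket_in's own z axis and vertical below 0.1 rad and contact force between the fingers and basket below 0.1 N), for 0.3 s.
2. the 54 mm plug, standing free of the fingers, is pinched between the fixed jaw and the sprung face, which bears on it with more than 2 N (2.5 mm in) (contact force between plug1 and face above 2 N and contact force between plug1 and caliper above 1.5 N and angle between plug1_mid's own z axis and vertical below 0.15 rad and contact force between the fingers and plug1 below 0.1 N), for 0.3 s.
3. the 48 mm plug, standing free of the fingers, is pinched between the fixed jaw and the sprung face, which bears on it with more than 2 N (2.5 mm in) (contact force between plug2 and face above 2 N and contact force between plug2 and caliper above 1.5 N and angle between plug2_mid's own z axis and vertical below 0.15 rad and contact force between the fingers and plug2 below 0.1 N), for 0.3 s.
4. the 42 mm plug, standing free of the fingers, is pinched between the fixed jaw and the sprung face, which bears on it with more than 2 N (2.5 mm in) (contact force between plug3 and face above 2 N and contact force between plug3 and caliper above 1.5 N and angle between plug3_mid's own z axis and vertical below 0.15 rad and contact force between the fingers and plug3 below 0.1 N), for 0.3 s.
5. the 36 mm plug, standing free of the fingers, is pinched between the fixed jaw and the sprung face, which bears on it with more than 2 N (2.5 mm in) (contact force between plug4 and face above 2 N and contact force between plug4 and caliper above 1.5 N and angle between plug4_mid's own z axis and vertical below 0.15 rad and contact force between the fingers and plug4 below 0.1 N), for 0.3 s.
At the end, for the whole second after the job is handed in: The basket stands upright and released with the middle of its floor within 35 mm of the board's middle, every plug that is there lies or stands inside the basket, and the caliper's moving jaw is drawn back to within 12 mm of its open end (all of step 1 and value of joint slide below 0.012 m and x of plug1_mid in the frame of basket_in between -0.097 and 0.097 m and y of plug1_mid in the frame of basket_in between -0.087 and 0.087 m and z of plug1_mid in the frame of basket_in between 0 and 0.055 m and x of plug2_mid in the frame of basket_in between -0.097 and 0.097 m and y of plug2_mid in the frame of basket_in between -0.087 and 0.087 m and z of plug2_mid in the frame of basket_in between 0 and 0.055 m and x of plug3_mid in the frame of basket_in between -0.097 and 0.097 m and y of plug3_mid in the frame of basket_in between -0.087 and 0.087 m and z of plug3_mid in the frame of basket_in between 0 and 0.055 m and x of plug4_mid in the frame of basket_in between -0.097 and 0.097 m and y of plug4_mid in the frame of basket_in between -0.087 and 0.087 m and z of plug4_mid in the frame of basket_in between 0 and 0.055 m); the robot touches nothing.
It fails at once if the tiffin carrier is shifted by more than 30 mm (distance of tiffin from where it was at the start of the episode above 0.03 m).
It fails at once if the glass jar is shifted by more than 30 mm (distance of jar from where it was at the start of the episode above 0.03 m).
It fails at once if the ceramic cup is shifted by more than 30 mm (distance of cup from where it was at the start of the episode above 0.03 m).
It fails at once if the spatula is shifted by more than 30 mm (distance of spatula from where it was at the start of the episode above 0.03 m).
It fails at once if a plug is crushed in the jaws with more than 30 N (contact force between any of plug1, plug2, plug3, plug4 and face above 30 N).
Of plug1, plug2, plug3, plug4 only 2 to 3 are there at a start; the rules pass over those that are not, and their reading is None.
At some moment in a run one of plug1, plug2, plug3, plug4 may be knocked a few centimetres aside while the robot is not near it.
It also fails if it takes over 210 s, if anything falls off the work surface, if the arm or the gripper's body presses on something with over 40 N, if the wrist force passes 120 N, or if a joint passes its speed limit or range.

## Robot

A 6-joint arm with a two-finger parallel gripper is mounted at the origin on the work surface. World frame = base frame: x ahead of the robot, y to its left, z up, the work surface at z = 0. Lengths are in m, angles in rad, forces in N, time in s.
With the tool pointing down it reaches from about 0.3 to 0.85 m from the base axis. Payload 4.2 kg.
Tool frame: the origin (TCP) lies between the finger pads; the fingertips stand 8 mm ahead of it and the grasp point (between the pads) lies 11 mm behind it; z points along the fingers, y is the line along which they close (so a half turn about z gives the same grasp; the last joint's range is limited). The gripper opens to 91 mm and grips with 3 to 60 N. Pads are 32 mm wide; open, the fingers measure 118 mm over their backs; the gripper's body (76 mm by 178 mm) begins 60 mm behind the grasp point.
Start: joints at [-1.319, 0.32, 1.565, -0, 1.257, -0.02], TCP at [0.154, -0.554, 0.222] pointing down, gripper open.
Joint ranges: [-3.11, 3.11], [-0.84, 2.01], [0.21, 2.61], [-1.34, 4.49], [0.05, 2.63], [-2.56, 2.56]. Speed limits (rad/s): [2.57, 2.57, 3.14, 3.14, 3.14, 3.14].

## Interface

Orientations are given as a unit quaternion [w, x, y, z].
In Python, from station import r gives the robot as it stands.
- The arm moves only by the tool step_arm, never from a script. Its argument "targets" is one flat list of numbers, 7 for each row, row after row: the turn, a rotation vector about the world's x, y, z each as a share of 90 degrees, from -1 to 1, then the shift along the world's x, y, z each as a share of 0.5 m, from -1 to 1, then the opening, from -1 (shut) to 1 (fully open), so that 0 is half open. In form: [rx, ry, rz, x, y, z, gripper, rx, ry, rz, x, y, z, gripper, ...]. A call has 1 to 12 rows; each row is the pose to reach, as a shift and turn from the pose commanded when the call began; what a row does not reach only later rows make up. A row lasts 1/10 s, in which the tool goes at most 50 mm and 8.59 degrees, less where a joint would pass 70% of its speed; a pose out of reach is approached as far as the arm can. A call with a number of a shift or a turn outside -1 to 1 is refused whole. A call with a gripper value outside its range is refused whole. The fingers move at their own pace and stop on an object; the grip force is fixed at half the most. Time passes only in rows, so rows that repeat a pose let the fingers close. It gives the time, the measured TCP pose, the force, the opening and the grip force at its end, in the units of the state.
- r.observe(): the state, without advancing time (a new reading comes with each control period).
- r.snapshot(name): name is "scene" or "top" or "wrist"; returns the picture (400x640x3 uint8, red, green, blue); there is no depth.
- r.camera_params(name): a dict with "K" (3x3 intrinsics, pixels), "D" ([k1, k2, p1, p2, k3] as OpenCV has them; the pictures are not rectified), "position" and "orientation" of the camera in the world. Camera axes: x right, y up, looking along -z (the intrinsics and any distortion apply to the point x, -y, -z); pixel columns grow to the right and rows downward; lengths in m; the calibration is good to about 2 mm. A picture is of the moment at which its call begins: read the wrist's pose just before it. camera_params takes no time and is no camera call; for the wrist camera it gives the pose at the moment of the call.
- r.finish_job(): hands the job in; it is judged then, once.
Trained networks look in the newest picture that a camera, given by its name, has taken for a name from the list of things; names that differ only in an ending like _2 or _b are one class to them, and where a whole thing is asked for, a point or a joint stands for the part that bears it (a point fixed in the world has none). Each returns a list of dicts, best first, with "conf" (0 to 1); they miss things now and then, are a little off and sometimes report something else, mostly with a low value. They report only what shows in the picture. A call takes as long as a camera call. They do not tell look-alikes from the thing itself.
- r.boxes_of(name, camera): "box" ([left, top, right, bottom] in pixels, round what is visible of it).
- r.landmark_of(name, camera): "position" ([column, row] in pixels: a listed point, or the origin of a listed thing).
The state is a dict: "time_s": time; "joints": joint angles; "joint_vel": joint speeds; "joint_efforts": joint torques, N m; "eef_pos": TCP position; "tcp_rot": TCP orientation; "ft_force": force on the tool from outside, world axes, zero at the start; "wrist_torque": the same for the moment, N m; "gripper_width": finger opening in m; "gripper_force": force on a finger pad.
Only numpy, scipy, OpenCV 4.12 (cv2) and the standard library are available. Lean on these libraries where they do the work, as an engineer would, in place of code of your own. Each camera call takes 0.05 s, during which the arm holds its last target. There are 200 camera calls.

## Working session

There is one attempt and no reset: what is moved stays moved. The work goes in short steps, Python scripts to look and compute and a tool call to move; the robot and the scene stay as the last step left them, time stands still between calls to the robot, and variables do not carry over. Pictures are saved under pics/ and viewed, at most 16 in all, crops included, and the job is handed in when it is done.

Besides the shell and the picture viewer there is one more tool, called after ">>>" in YAML: its name, and indented under it one key for each argument. step_arm: Moves the arm, as the interface text tells. Its arguments: {"type":"object","properties":{"targets":{"type":"array","items":{"type":"number"}}},"required":["targets"]}

```bash
mkdir -p pics; cat > h.py <<'E'
import numpy as np, cv2
from scipy.spatial.transform import Rotation as R
from station import r
def ray(cam,px,cp=None):
    c=cp or r.camera_params(cam); K=np.array(c["K"]);D=np.array(c["D"],float)
    u=cv2.undistortPoints(np.array([[px]],float),K,D)[0,0]
    q=c["orientation"]; M=R.from_quat([q[1],q[2],q[3],q[0]]).as_matrix()
    return np.array(c["position"]), M@np.array([u[0],-u[1],-1.0])
def at_z(cam,px,z,cp=None):
    p,d=ray(cam,px,cp); return p+d*(z-p[2])/d[2]
def save(cam,name,crop=None,s=1):
    im=r.snapshot(cam)
    if crop: im=im[crop[1]:crop[3],crop[0]:crop[2]]
    if s!=1: im=cv2.resize(im,None,fx=s,fy=s,interpolation=cv2.INTER_CUBIC)
    cv2.imwrite("pics/"+name,im[:,:,::-1])
E
cat > a.py <<'E'
from h import *
s=r.observe(); print(s["time_s"],s["eef_pos"],s["tcp_rot"])
Z=dict(hook_seat=.2,basket_bar=.2+.01,board_top=.01,caliper_jaw=.025,slide_fin=.06,plug1_mid=.035,plug2_mid=.035,plug3_mid=.035,plug4_mid=.035,tiffin=0,jar=0,cup=0,spatula=0,hook=0,basket_in=.094)
for cam in("top","scene"):
    save(cam,cam+"0.png"); cp=r.camera_params(cam); print(cam,np.round(cp["position"],3))
    for n,z in Z.items():
        for d in r.landmark_of(n,cam)[:4]:
            if d["conf"]>.2: print(n,round(d["conf"],2),np.round(d["position"],0),np.round(at_z(cam,d["position"],z,cp),3))
E
python3 a.py
```

```text
0.0 [ 0.15423631 -0.55343125  0.22112181] [-8.68451500e-04  9.90776209e-01  1.35505482e-01 -1.21050424e-04]
top [ 0.408 -0.063  1.267]
hook_seat 0.77 [168. 206.] [0.513 0.408 0.2  ]
basket_bar 0.92 [172. 207.] [0.509 0.391 0.21 ]
board_top 0.65 [293. 201.] [0.546 0.057 0.01 ]
caliper_jaw 0.7 [362. 199.] [ 0.55  -0.181  0.025]
caliper_jaw 0.5 [183. 210.] [0.517 0.432 0.025]
slide_fin 0.71 [356. 229.] [ 0.448 -0.158  0.06 ]
plug1_mid 0.59 [361. 198.] [ 0.552 -0.175  0.035]
plug2_mid 0.72 [405. 194.] [ 0.564 -0.325  0.035]
plug2_mid 0.67 [402. 223.] [ 0.467 -0.314  0.035]
plug3_mid 0.57 [463. 221.] [ 0.472 -0.516  0.035]
plug3_mid 0.45 [434. 224.] [ 0.463 -0.421  0.035]
plug4_mid 0.5 [432. 197.] [ 0.553 -0.416  0.035]
tiffin 0.46 [294. 201.] [0.548 0.053 0.   ]
jar 0.63 [434. 223.] [ 0.469 -0.429  0.   ]
jar 0.55 [321. 148.] [ 0.735 -0.04   0.   ]
cup 0.93 [387. 154.] [ 0.712 -0.274  0.   ]
spatula 0.67 [410. 276.] [ 0.287 -0.341  0.   ]
hook 0.21 [385. 155.] [ 0.708 -0.267  0.   ]
basket_in 0.75 [184. 211.] [0.506 0.401 0.094]
scene [ 1.077 -0.845  1.13 ]
hook_seat 0.95 [391. 109.] [0.
[... 220 characters left out ...]
jaw 0.7 [304. 258.] [ 0.557 -0.179  0.025]
slide_fin 0.61 [280. 230.] [ 0.452 -0.154  0.06 ]
plug2_mid 0.84 [274. 289.] [ 0.555 -0.317  0.035]
plug2_mid 0.65 [253. 273.] [ 0.471 -0.308  0.035]
plug3_mid 0.7 [225. 301.] [ 0.469 -0.423  0.035]
plug3_mid 0.51 [204. 327.] [ 0.474 -0.513  0.035]
plug3_mid 0.44 [341. 214.] [0.558 0.027 0.035]
plug4_mid 0.7 [248. 311.] [ 0.538 -0.412  0.035]
tiffin 0.62 [407. 226.] [0.747 0.13  0.   ]
tiffin 0.47 [389. 110.] [0.388 0.671 0.   ]
jar 0.68 [376. 258.] [ 0.727 -0.039  0.   ]
cup 0.67 [335. 312.] [ 0.723 -0.265  0.   ]
spatula 0.66 [202. 257.] [ 0.283 -0.333  0.   ]
hook 0.57 [384. 151.] [0.5   0.421 0.   ]
basket_in 0.86 [385. 136.] [0.514 0.389 0.094]
```

View pics/top0.png

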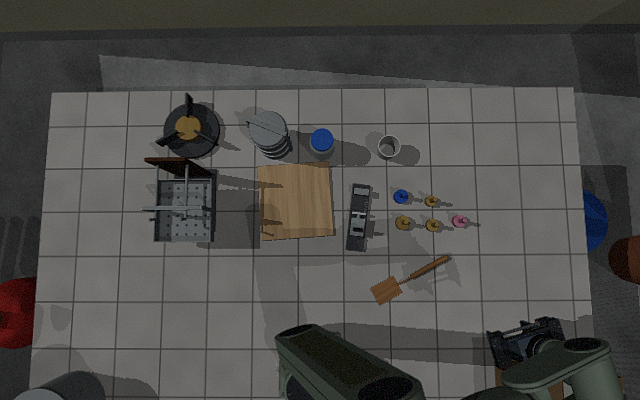

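```bash
python3 - <<'E'
import cv2
a=cv2.imread("pics/scene0.png")[190:350,180:420]
cv2.imwrite("pics/c1.png",cv2.resize(a,None,fx=3.3,fy=3.3,interpolation=cv2.INTER_CUBIC))
a=cv2.imread("pics/scene0.png")[40:190,300:480]
cv2.imwrite("pics/c2.png",cv2.resize(a,None,fx=4,fy=4,interpolation=cv2.INTER_CUBIC))
E
```

```text
(no output)
```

View pics/c1.png

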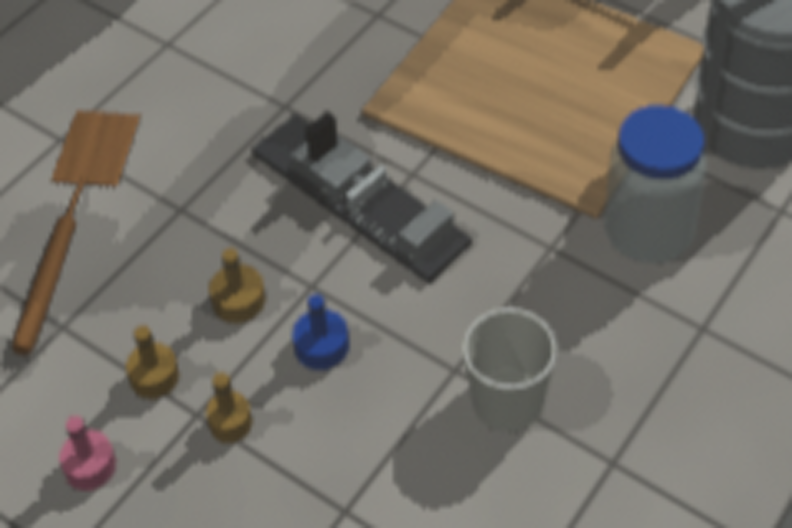

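View pics/c2.png

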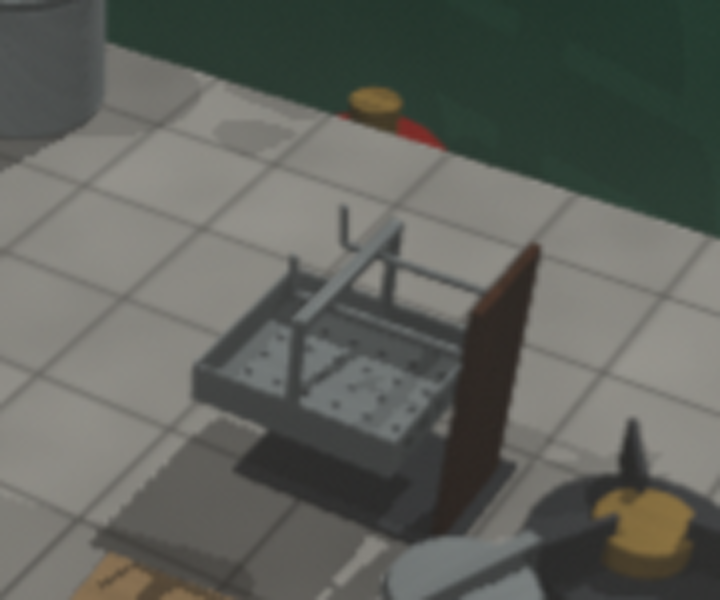

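The top view shows the basket bar at (172,207) and the draining board at (293,201). The fixed jaw is at (362,199) and the slide fin at (356,229).

Candidates for the plugs (top-view pixels):
- **Brass:** (402,223), (433,224) and (432,197). All three are meant, and in the crop they run from large to medium to small.
- **Blue:** (404,196), a look-alike of plug2, so not meant.
- **Pink:** (463,221), a look-alike of plug3, so not meant.

The basket hangs by its bar behind the upturned prongs. I'll move above the bar first.

>>> step_arm:
  targets: [0,0,0,0,0,0.32,1,0,0,0,0.05,0.1,0.36,1,0,0,0.1,0.15,0.2,0.36,1,0,0,0.2,0.25,0.3,0.36,1,0,0,0.3,0.35,0.4,0.36,1,0,0,0.4,0.4,0.5,0.36,1,0,0,0.5,0.45,0.6,0.36,1,0,0,0.6,0.45,0.7,0.36,1,0,0,0.7,0.45,0.8,0.36,1,0,0,0.8,0.45,0.9,0.36,1,0,0,0.827,0.45,1,0.36,1,0,0,0.827,0.45,1,0.36,1]

```text
time_s: 2.8
eef_pos: [0.3705, -0.1123, 0.4007]
tcp_rot: [0.0, 0.707, 0.708, 0.0]
ft_force: [1.1, 0.9, 0.1]
gripper_width: 0.0913
gripper_force: 0.0
```

>>> step_arm:
  targets: [0,0,0,0,0.1,0,1,0,0,0,0,0.2,0,1,0,0,0,0,0.3,0,1,0,0,0,0.03,0.4,0,1,0,0,0,0.06,0.5,0,1,0,0,0,0.1,0.6,0,1,0,0,0,0.12,0.7,0,1,0,0,0,0.12,0.8,0,1,0,0,0,0.12,0.85,0,1,0,0,0,0.12,0.85,0,1,0,0,0,0.12,0.85,0,1]

```text
time_s: 3.9
eef_pos: [0.4304, 0.3109, 0.4]
tcp_rot: [0.0, 0.707, 0.708, -0.001]
ft_force: [0.1, -0.3, -0.4]
gripper_width: 0.0912
gripper_force: 0.0
```

```bash
cat > b.py <<'E'
from h import *
import sys
s=r.observe(); print(s["time_s"],s["eef_pos"],s["tcp_rot"])
Z=dict(hook_seat=.2,basket_bar=.206,basket_in=.09)
cp=r.camera_params("wrist"); save("wrist","w1.png"); print(np.round(cp["position"],3))
for n,z in Z.items():
    for d in r.landmark_of(n,"wrist")[:3]: print(n,round(d["conf"],2),np.round(d["position"],0),np.round(at_z("wrist",d["position"],z,cp),3))
E
python3 b.py
```

```text
3.9 [0.43044237 0.31091183 0.39998382] [ 2.40648631e-04  7.06587893e-01  7.07624924e-01 -6.77075817e-04]
[0.431 0.38  0.563]
basket_bar 0.69 [389. 101.] [0.509 0.396 0.206]
basket_in 0.57 [372. 105.] [0.509 0.397 0.09 ]
```

View pics/w1.png

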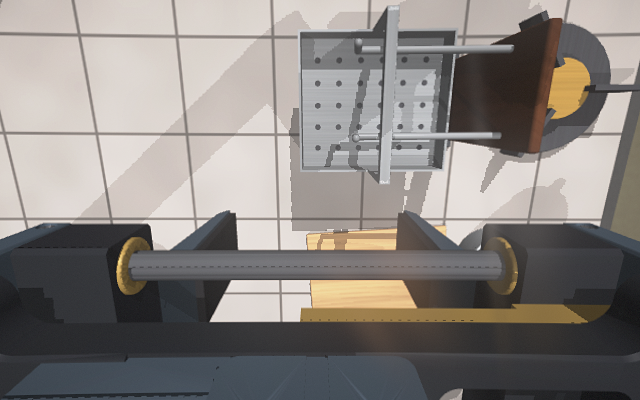

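The wrist view shows the bar running from about (391,9) to (384,181), with the prongs either side of its middle. I'll measure the yaw.

```bash
python3 - <<'E'
from h import *
a=at_z("wrist",(392.5,8),.206);b=at_z("wrist",(384,182),.206)
print(a,b,(a+b)/2,np.linalg.norm(a-b),"hook x angle deg",np.degrees(np.arctan2(a[1]-b[1],a[0]-b[0]))-90)
for p,q in (((362,43),(512,48)),((358,138),(500,135))):
    a=at_z("wrist",p,.2);b=at_z("wrist",q,.2);print(a,b,np.degrees(np.arctan2(b[1]-a[1],b[0]-a[0])))
# board corners, top cam
c=[at_z("top",p,.01) for p in((258,166),(330,164),(334,236),(262,241))]
print(np.round(c,3),np.mean(c,0))
E
```

```text
[0.50782658 0.48406672 0.206     ] [0.50880505 0.30538531 0.206     ] [0.50831581 0.39472601 0.206     ] 0.1786840835508479 hook x angle deg 0.3137496802057882
[0.47908731 0.45336234 0.2       ] [0.63656329 0.44728034 0.2       ] -2.2117645864948234
[0.47806547 0.35504393 0.2       ] [0.63727859 0.35769723 0.2       ] 0.9547533370652086
[[ 0.67   0.179  0.01 ]
 [ 0.675 -0.073  0.01 ]
 [ 0.425 -0.085  0.01 ]
 [ 0.409  0.162  0.01 ]] [0.54511541 0.04583289 0.01      ]
```

>>> step_arm:
  targets: [0,0,0,0.08,0.08,0,1,0,0,0,0.156,0.168,0,1,0,0,0,0.156,0.168,-0.1,1,0,0,0,0.156,0.168,-0.18,1,0,0,0,0.156,0.168,-0.25,1,0,0,0,0.156,0.168,-0.31,1,0,0,0,0.156,0.168,-0.36,1,0,0,0,0.156,0.168,-0.39,1,0,0,0,0.156,0.168,-0.408,1,0,0,0,0.156,0.168,-0.408,1]

```text
time_s: 5.1
eef_pos: [0.5085, 0.3936, 0.1957]
tcp_rot: [-0.0, 0.708, 0.707, -0.001]
ft_force: [0.4, -0.3, -0.6]
gripper_width: 0.0912
gripper_force: 0.0
```

>>> step_arm:
  targets: [0,0,0,0,0,0,-1,0,0,0,0,0,0,-1,0,0,0,0,0,0,-1,0,0,0,0,0,0,-1,0,0,0,0,0,0,-1,0,0,0,0,0,0,-1,0,0,0,0,0,0,-1,0,0,0,0,0,0,-1]

```text
time_s: 5.9
eef_pos: [0.5086, 0.3947, 0.1964]
tcp_rot: [0.0, 0.707, 0.707, 0.0]
ft_force: [0.5, -0.0, -0.0]
gripper_width: 0.0302
gripper_force: 0.0
```

>>> step_arm:
  targets: [0,0,0,0,0,0,-1,0,0,0,0,0,0,-1,0,0,0,0,0,0,-1,0,0,0,0,0,0,-1,0,0,0,0,0,0,-1,0,0,0,0,0,0,-1,0,0,0,0,0,0.02,-1,0,0,0,0,0,0.04,-1,0,0,0,0,0,0.06,-1,0,0,0,0,0,0.08,-1,0,0,0,0,0,0.1,-1,0,0,0,0,0,0.1,-1]

```text
time_s: 7.1
eef_pos: [0.5095, 0.3953, 0.2487]
tcp_rot: [0.0, 0.707, 0.707, 0.002]
ft_force: [0.5, 1.0, -4.7]
gripper_width: 0.0118
gripper_force: 30.0
```

>>> step_arm:
  targets: [0,0,0,-0.03,0,0,-1,0,0,0,-0.06,0,0,-1,0,0,0,-0.1,0,0,-1,0,0,0,-0.14,0,0,-1,0,0,0,-0.18,0,0,-1,0,0,0,-0.22,0,0,-1,0,0,0,-0.26,0,0,-1,0,0,0,-0.3,0,0,-1,0,0,0,-0.32,0,0,-1,0,0,0,-0.32,0,0,-1]

```text
time_s: 8.1
eef_pos: [0.3473, 0.3947, 0.2466]
tcp_rot: [0.0, 0.707, 0.708, 0.0]
ft_force: [1.2, -1.0, -4.0]
gripper_width: 0.0116
gripper_force: 30.0
```

>>> step_arm:
  targets: [0,0,0,0,-0.05,0,-1,0,0,0,0,-0.12,0,-1,0,0,0,0,-0.19,0,-1,0,0,0,0,-0.26,0,-1,0,0,0,0.05,-0.33,0,-1,0,0,0,0.12,-0.4,0,-1,0,0,0,0.18,-0.47,0,-1,0,0,0,0.24,-0.54,0,-1,0,0,0,0.3,-0.61,0,-1,0,0,0,0.35,-0.67,0,-1,0,0,0,0.39,-0.69,0,-1,0,0,0,0.39,-0.69,0,-1]

```text
time_s: 9.3
eef_pos: [0.5472, 0.0471, 0.246]
tcp_rot: [0.001, 0.708, 0.706, 0.001]
ft_force: [-1.7, 0.4, -4.3]
gripper_width: 0.0121
gripper_force: 30.0
```

```bash
cat > b.py <<'E'
from h import *
s=r.observe(); print(s["time_s"],s["eef_pos"],s["ft_force"])
for cam in ("top","scene"):
  save(cam,cam+"1.png",(240,60,480,360) if 0 else None)
  for n,z in dict(board_top=.01,basket_bar=.26,basket_in=.144).items():
    for d in r.landmark_of(n,cam)[:2]: print(cam,n,round(d["conf"],2),np.round(d["position"],0),np.round(at_z(cam,d["position"],z),3))
E
python3 b.py; python3 -c "
import cv2
a=cv2.imread('pics/scene1.png')[100:300,240:480];cv2.imwrite('pics/c3.png',cv2.resize(a,None,fx=3,fy=3))"
```

```text
9.3 [0.54723703 0.04708532 0.24599888] [-1.70544833  0.36045814 -4.34170075]
top board_top 0.48 [324. 147.] [ 0.736 -0.052  0.01 ]
top basket_in 0.73 [290. 192.] [0.56  0.051 0.144]
scene board_top 0.67 [344. 215.] [0.557 0.047 0.01 ]
scene basket_bar 0.94 [344. 157.] [0.553 0.042 0.26 ]
scene basket_in 0.84 [343. 185.] [0.55  0.045 0.144]
scene basket_in 0.63 [334. 312.] [ 0.767 -0.34   0.144]
```

View pics/c3.png

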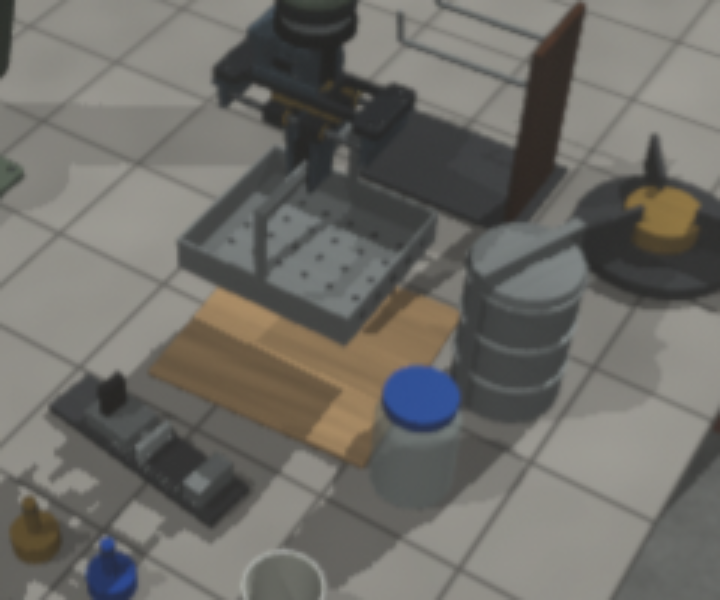

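The basket hangs level over the board, so I'll lower it and release.

>>> step_arm:
  targets: [0,0,0,0,0.004,-0.06,-1,0,0,0,0,0.004,-0.12,-1,0,0,0,0,0.004,-0.17,-1,0,0,0,0,0.004,-0.21,-1,0,0,0,0,0.004,-0.23,-1,0,0,0,0,0.004,-0.24,-1,0,0,0,0,0.004,-0.246,-1,0,0,0,0,0.004,-0.25,-1,0,0,0,0,0.004,-0.253,-1,0,0,0,0,0.004,-0.253,-1]

```text
time_s: 10.7
eef_pos: [0.5439, 0.0517, 0.1203]
tcp_rot: [0.0, 0.707, 0.707, 0.0]
ft_force: [-0.5, 0.4, -4.2]
gripper_width: 0.0118
gripper_force: 30.0
```

>>> step_arm:
  targets: [0,0,0,0,0,-0.002,-1,0,0,0,0,0,-0.003,-1,0,0,0,0,0,-0.004,-1,0,0,0,0,0,-0.004,-1]

```text
time_s: 11.1
eef_pos: [0.544, 0.0523, 0.1196]
tcp_rot: [0.0, 0.707, 0.707, 0.001]
ft_force: [-1.7, 3.6, 6.0]
gripper_width: 0.0119
gripper_force: 30.0
```

Contact with the board confirmed. Now release and retreat upward, then move towards the caliper and turn the tool.

>>> step_arm:
  targets: [0,0,0,0,0,0.002,1,0,0,0,0,0,0.002,1,0,0,0,0,0,0.002,1,0,0,0,0,0,0.002,1,0,0,0,0,0,0.002,1,0,0,0,0,0,0.002,1,0,0,0,0,0,0.02,1,0,0,0,0,0,0.06,1,0,0,0,0,0,0.15,1,0,0,0,0,0,0.25,1,0,0,0,0,0,0.35,1,0,0,0,0,0,0.45,1]

```text
time_s: 12.3
eef_pos: [0.5431, 0.0517, 0.3459]
tcp_rot: [0.0, 0.707, 0.707, 0.001]
ft_force: [1.3, -0.3, 0.5]
gripper_width: 0.0913
gripper_force: 0.0
```

>>> step_arm:
  targets: [0,0,-0.09,-0.02,-0.06,0,1,0,0,-0.18,-0.04,-0.12,0,1,0,0,-0.27,-0.06,-0.18,0,1,0,0,-0.36,-0.08,-0.24,0,1,0,0,-0.45,-0.1,-0.3,0,1,0,0,-0.54,-0.12,-0.36,0,1,0,0,-0.63,-0.14,-0.42,0,1,0,0,-0.72,-0.16,-0.48,0,1,0,0,-0.81,-0.18,-0.52,0,1,0,0,-0.9,-0.2,-0.54,0,1,0,0,-1,-0.2,-0.54,0,1,0,0,-1,-0.2,-0.54,0,1]

```text
time_s: 13.5
eef_pos: [0.4433, -0.2186, 0.3437]
tcp_rot: [0.0, 1.0, -0.001, 0.0]
ft_force: [-0.1, -0.8, 0.3]
gripper_width: 0.0912
gripper_force: 0.0
```

```bash
cat > b.py <<'E'
from h import *
s=r.observe(); print(s["time_s"],s["eef_pos"],s["tcp_rot"],s["joints"])
for cam in ("top","scene","wrist"):
  cp=r.camera_params(cam); save(cam,cam+"2.png")
  for n,z in dict(basket_in=.013,basket_bar=.129,board_top=.01,caliper_jaw=.025,slide_fin=.06,plug1_mid=.035,plug2_mid=.035,plug3_mid=.035,plug4_mid=.035).items():
    for d in r.landmark_of(n,cam)[:3]:
     if d["conf"]>.4:print(cam,n,round(d["conf"],2),np.round(d["position"],0),np.round(at_z(cam,d["position"],z,cp)[:2],3))
E
python3 b.py
```

```text
13.5 [ 0.44328302 -0.21863465  0.34366291] [ 2.35262634e-04  9.99999739e-01 -5.17733127e-04  4.44821399e-04] [-4.81471509e-01  1.35136793e-01  1.50825599e+00 -5.59027011e-06
  1.49719348e+00  1.09036069e+00]
top basket_in 0.62 [290. 200.] [0.548 0.065]
top basket_bar 0.64 [289. 196.] [0.547 0.056]
top caliper_jaw 0.86 [360. 196.] [ 0.559 -0.173]
top slide_fin 0.66 [361. 195.] [ 0.56  -0.175]
top slide_fin 0.56 [357. 233.] [ 0.435 -0.161]
top plug1_mid 0.45 [358. 230.] [ 0.446 -0.165]
top plug3_mid 0.43 [387. 153.] [ 0.706 -0.267]
top plug4_mid 0.74 [323. 149.] [ 0.721 -0.048]
scene basket_in 0.86 [340. 210.] [0.535 0.056]
scene basket_in 0.42 [379. 259.] [ 0.741 -0.049]
scene basket_bar 0.67 [344. 188.] [0.552 0.051]
scene caliper_jaw 0.96 [301. 258.] [ 0.548 -0.183]
scene caliper_jaw 0.73 [332. 313.] [ 0.726 -0.285]
scene slide_fin 0.71 [307. 257.] [ 0.577 -0.19 ]
scene slide_fin 0.64 [279. 227.] [ 0.441 -0.146]
scene plug1_mid 0.47 [202. 259.] [ 0.312 -0.355]
scene plug2_mid 0.73 [253. 274.] [ 0.473 -0.31 ]
scene plug2_mid 0.61 [277. 286.] [ 0.555 -0.305]
scene plug3_mid 0.79 [223. 297.] [ 0.455 -0.416]
scene plug3_mid 0.59 [204. 325.] [ 0.471 -0.508]
wrist basket_in 0.74 [133.  95.] [0.543 0.053]
wrist basket_bar 0.56 [74. 85.] [0.546 0.052]
wrist caliper_jaw 0.61 [287.  80.] [ 0.564 -0.176]
wrist slide_fin 0.96 [277. 171.] [ 0.438 -0.162]
wrist plug2_mid 0.9 [383. 146.] [ 0.47  -0.316]
wrist plug2_mid 0.89 [386.  85.] [ 0.556 -0.316]
wrist plug2_mid 0.75 [455.  96.] [ 0.541 -0.414]
wrist plug3_mid 0.82 [450. 154.] [ 0.459 -0.415]
wrist plug3_mid 0.59 [513. 142.] [ 0.476 -0.505]
wrist plug4_mid 0.95 [458.  92.] [ 0.547 -0.417]
```

View pics/wrist2.png

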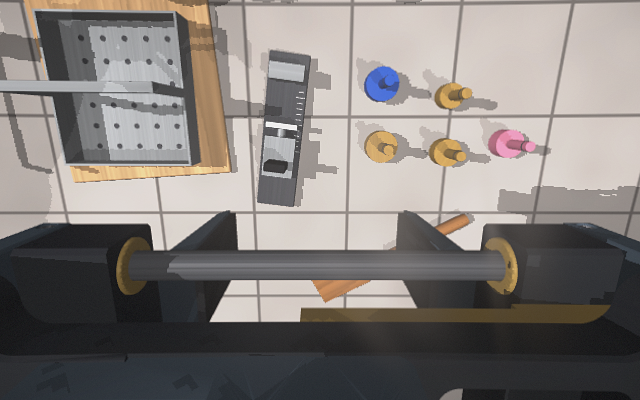

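The wrist view shows the basket standing on the board. The caliper is at (285,130) with its fin at (277,167), and the jaw is part closed. The brass plugs are at (381,147), (448,153) and (453,96); blue is at (382,84) and pink at (510,143). I'll confirm in one crop and measure.

```bash
python3 - <<'E'
from h import *
a=cv2.imread("pics/wrist2.png"); c=a[40:215,250:450]; cv2.imwrite("pics/c4.png",cv2.resize(a[45:215,250:540],None,fx=2.75,fy=2.75,interpolation=cv2.INTER_CUBIC))
f=lambda p,z: at_z("wrist",p,z)[:2]
for p,q in(((272,50),(258,203)),((310,53),(295,207))):
    u,v=f(p,.012),f(q,.012); print(u,v,np.linalg.norm(u-v),np.degrees(np.arctan2(u[1]-v[1],u[0]-v[0])))
hsv=cv2.cvtColor(a,cv2.COLOR_BGR2HSV)
for n,(x,y) in dict(A=(381,147),B=(448,153),C=(453,96),blue=(382,84),pink=(510,143)).items():
    h0=hsv[y,x]; print(n,h0)
    m=(abs(hsv[...,0].astype(int)-h0[0])<8)&(hsv[...,1]>90); 
    l=cv2.connectedComponents(m.astype(np.uint8))[1]; ys,xs=np.where(l==l[y,x])
    P=np.array([f((i,j),.024) for i,j in zip(xs,ys)]); print(len(xs),P.min(0),P.max(0),"ext",P.max(0)-P.min(0))
E
```

```text
[ 0.60531027 -0.15419656] [ 0.37749648 -0.12357841] 0.22986211588591748 -7.654675846715022
[ 0.60145661 -0.20877295] [ 0.37077051 -0.18330215] 0.23208799352080794 -6.300690456613633
A [ 17  98 149]
761 [ 0.44572122 -0.3384969 ] [ 0.49209783 -0.29117466] ext [0.04637661 0.04732224]
B [ 18 122 136]
736 [ 0.43947198 -0.44363524] [ 0.48017301 -0.38822861] ext [0.04070103 0.05540663]
C [ 18 117 124]
647 [ 0.52471528 -0.44130084] [ 0.55913161 -0.38962006] ext [0.03441633 0.05168078]
blue [114 126 127]Traceback (most recent call last):
  File "<stdin>", line 11, in <module>
  File "<stdin>", line 3, in <lambda>
  File "h.py", line 10, in at_z
    p,d=ray(cam,px,cp); return p+d*(z-p[2])/d[2]
        ~~~^^^^^^^^^^^
  File "h.py", line 5, in ray
    c=cp or r.camera_params(cam); K=np.array(c["K"]);D=np.array(c["D"],float)
            ~~~~~~~~~~~~~~~^^^^^
ValueError: time passes only in moves, steps and waits
```

View pics/c4.png

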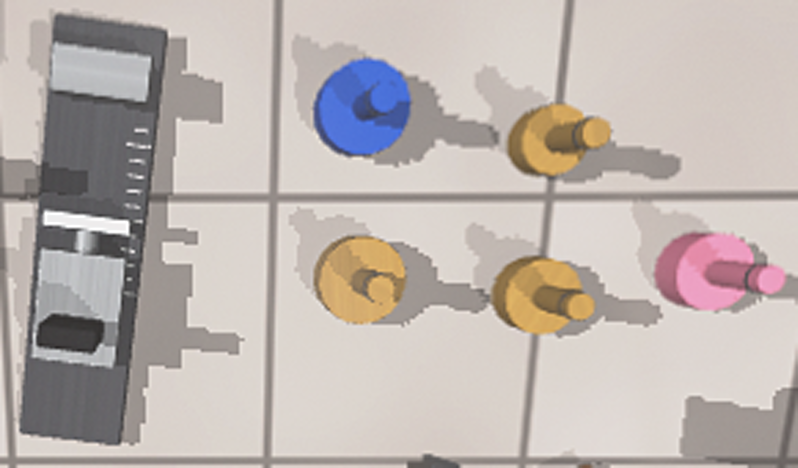

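The crop confirms it. A at (381,147) is about 48 mm, so it is plug2. B at (448,153) is about 42 mm (plug3), and C at (453,96) is about 36 mm (plug4). Blue and pink are decoys.

```bash
python3 - <<'E'
from h import *
cp=r.camera_params("wrist")
for n,p,z in(("fixed",(285.6,80.8),.038),("sprung",(281.6,128),.035),("fin",(275.5,166),.076),("fin60",(277,170),.06)): print(n,at_z("wrist",p,z,cp))
E
```

```text
fixed [ 0.56108034 -0.17506294  0.038     ]
sprung [ 0.49681798 -0.16738309  0.035     ]
fin [ 0.44734455 -0.16205905  0.076     ]
fin60 [ 0.43922022 -0.16193428  0.06      ]
```

The jaw is about 30 mm closed at the start, so it needs drawing back. I'll grip the fin.

>>> step_arm:
  targets: [0,0,-0.078,0.002,0.06,-0.06,1,0,0,-0.078,0.002,0.115,-0.12,1,0,0,-0.078,0.002,0.115,-0.22,1,0,0,-0.078,0.002,0.115,-0.32,1,0,0,-0.078,0.002,0.115,-0.41,1,0,0,-0.078,0.002,0.115,-0.48,1,0,0,-0.078,0.002,0.115,-0.53,1,0,0,-0.078,0.002,0.115,-0.565,1,0,0,-0.078,0.002,0.115,-0.587,1,0,0,-0.078,0.002,0.115,-0.587,-1,0,0,-0.078,0.002,0.115,-0.587,-1,0,0,-0.078,0.002,0.115,-0.587,-1]

```text
time_s: 16.2
eef_pos: [0.4455, -0.1611, 0.0505]
tcp_rot: [0.0, 0.998, -0.061, 0.001]
ft_force: [0.8, -0.3, 0.1]
gripper_width: 0.07
gripper_force: 0.0
```

>>> step_arm:
  targets: [0,0,0,0,0,0,-1,0,0,0,0,0,0,-1,0,0,0,0,0,0,-1,0,0,0,0,0,0,-1,0,0,0,0,0,0,-1,0,0,0,0,0,0,-1,0,0,0,0,0,0,-1]

```text
time_s: 16.9
eef_pos: [0.4447, -0.1596, 0.0495]
tcp_rot: [-0.001, 0.998, -0.062, 0.0]
ft_force: [1.0, 5.2, 1.9]
gripper_width: 0.0295
gripper_force: 30.0
```

>>> step_arm:
  targets: [0,0,0,-0.01,0.004,0,-1,0,0,0,-0.02,0.006,0,-1,0,0,0,-0.03,0.007,0,-1,0,0,0,-0.04,0.008,0,-1,0,0,0,-0.044,0.009,0,-1,0,0,0,-0.048,0.009,0,-1,0,0,0,-0.048,0.009,0,-1]

```text
time_s: 17.6
eef_pos: [0.4225, -0.1567, 0.0495]
tcp_rot: [0.0, 0.998, -0.062, 0.002]
ft_force: [4.4, -1.4, -4.9]
gripper_width: 0.0298
gripper_force: 30.0
```

>>> step_arm:
  targets: [0,0,0,-0.004,0.0005,0,-1,0,0,0,-0.008,0.001,0,-1,0,0,0,-0.012,0.0015,0,-1,0,0,0,-0.012,0.0015,0,-1]

```text
time_s: 18.0
eef_pos: [0.4165, -0.156, 0.0495]
tcp_rot: [0.0, 0.998, -0.062, 0.002]
ft_force: [4.8, -1.0, -5.1]
gripper_width: 0.0298
gripper_force: 30.0
```

>>> step_arm:
  targets: [0,0,0,-0.004,0.0005,0,-1,0,0,0,-0.008,0.001,0,-1,0,0,0,-0.008,0.001,0,-1]

```text
time_s: 18.3
eef_pos: [0.4142, -0.1557, 0.0495]
tcp_rot: [0.0, 0.998, -0.062, 0.004]
ft_force: [9.7, 0.1, -9.1]
gripper_width: 0.0299
gripper_force: 30.0
```

At the stop. Release the fin, then go to plug2 (A).

>>> step_arm:
  targets: [0,0,0,0.003,0,0,1,0,0,0,0.003,0,0,1,0,0,0,0.003,0,0,1,0,0,0,0.003,0,0,1,0,0,0,0.003,0,0,1,0,0,0,0.003,0,0.05,1,0,0,0,0.003,0,0.13,1,0,0,0,0.02,-0.06,0.2,1,0,0,0,0.05,-0.15,0.2,1,0,0,0,0.09,-0.24,0.2,1,0,0,0,0.111,-0.318,0.2,1,0,0,0,0.111,-0.318,0.2,1]

```text
time_s: 19.5
eef_pos: [0.4675, -0.3185, 0.1492]
tcp_rot: [0.001, 0.998, -0.063, 0.001]
ft_force: [-0.2, 1.2, -0.5]
gripper_width: 0.0916
gripper_force: 0.0
```

```bash
cat > c.py <<'E'
from h import *
import sys
s=r.observe(); print(s["time_s"],s["eef_pos"])
cp=r.camera_params("wrist"); save("wrist",sys.argv[1])
for n in sys.argv[2:]:
  z=dict(slide_fin=.06).get(n,.035)
  for d in r.landmark_of(n,"wrist")[:5]:
   if d["conf"]>.3:print(n,round(d["conf"],2),np.round(d["position"],0),np.round(at_z("wrist",d["position"],z,cp)[:2],3))
E
python3 c.py w3.png slide_fin plug2_mid plug3_mid plug4_mid
```

```text
19.5 [ 0.46752325 -0.31853146  0.149202  ]
plug2_mid 0.87 [315. 198.] [ 0.466 -0.317]
plug2_mid 0.79 [297.  92.] [ 0.557 -0.314]
plug3_mid 0.69 [425. 191.] [ 0.459 -0.416]
plug3_mid 0.65 [529. 160.] [ 0.475 -0.507]
plug4_mid 0.62 [419.  97.] [ 0.541 -0.415]
```

View pics/w3.png

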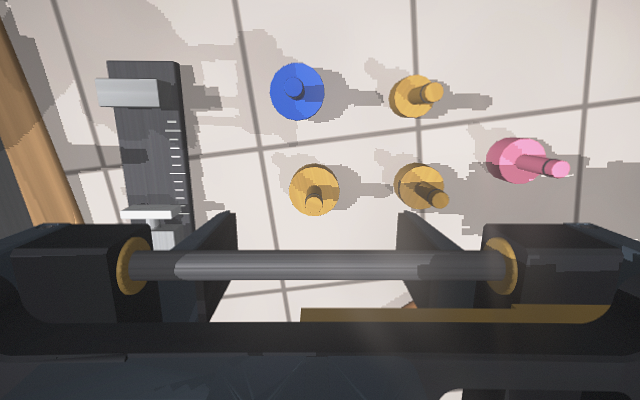

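The view shows brass plug A straight below between the fingers at (314,195), and the caliper is open. Descend and grip.

>>> step_arm:
  targets: [0,0,0,-0.002,0.002,-0.06,1,0,0,0,-0.002,0.002,-0.12,1,0,0,0,-0.002,0.002,-0.17,1,0,0,0,-0.002,0.002,-0.2,1,0,0,0,-0.002,0.002,-0.21,1,0,0,0,-0.002,0.002,-0.21,-1,0,0,0,-0.002,0.002,-0.21,-1,0,0,0,-0.002,0.002,-0.21,-1,0,0,0,-0.002,0.002,-0.21,-1,0,0,0,-0.002,0.002,-0.21,-1,0,0,0,-0.002,0.002,-0.21,-1,0,0,0,-0.002,0.002,-0.21,-1]

```text
time_s: 20.95
eef_pos: [0.4651, -0.3131, 0.0445]
tcp_rot: [0.0, 0.998, -0.061, 0.0]
ft_force: [0.4, 0.5, 0.1]
gripper_width: 0.0378
gripper_force: 0.0
```

>>> step_arm:
  targets: [0,0,0,0,0,0,-1,0,0,0,0,0,0,-1,0,0,0,0,0,0,-1,0,0,0,0,0,0,-1,0,0,0,0,0,0,-1,0,0,0,0,0,0,-1,0,0,0,0,0,0.02,-1,0,0,0,0,0,0.06,-1,0,0,0,0,0,0.12,-1,0,0,0,0,0,0.14,-1,0,0,0,0,0,0.14,-1]

```text
time_s: 22.05
eef_pos: [0.4661, -0.3137, 0.1163]
tcp_rot: [0.001, 0.998, -0.061, 0.002]
ft_force: [0.0, 0.1, -1.8]
gripper_width: 0.0138
gripper_force: 30.0
```

>>> step_arm:
  targets: [0,0,0,0.03,0.06,0,-1,0,0,0,0.06,0.13,0,-1,0,0,0,0.09,0.2,0,-1,0,0,0,0.12,0.26,0,-1,0,0,0,0.13,0.286,0,-1,0,0,0,0.13,0.286,0,-1,0,0,0,0.13,0.286,-0.04,-1,0,0,0,0.13,0.286,-0.08,-1,0,0,0,0.13,0.286,-0.1,-1,0,0,0,0.13,0.286,-0.108,-1,0,0,0,0.13,0.286,-0.108,-1]

```text
time_s: 23.15
eef_pos: [0.5297, -0.1707, 0.06]
tcp_rot: [0.0, 0.998, -0.062, -0.0]
ft_force: [-0.4, -0.4, -1.1]
gripper_width: 0.0129
gripper_force: 30.0
```

```bash
python3 c.py w4.png caliper_jaw plug2_mid
```

```text
23.15 [ 0.52970362 -0.17067676  0.06003913]
caliper_jaw 0.95 [318. 172.] [ 0.565 -0.176]
plug2_mid 0.82 [556. 158.] [ 0.557 -0.315]
plug2_mid 0.74 [318. 231.] [ 0.528 -0.171]
```

View pics/w4.png

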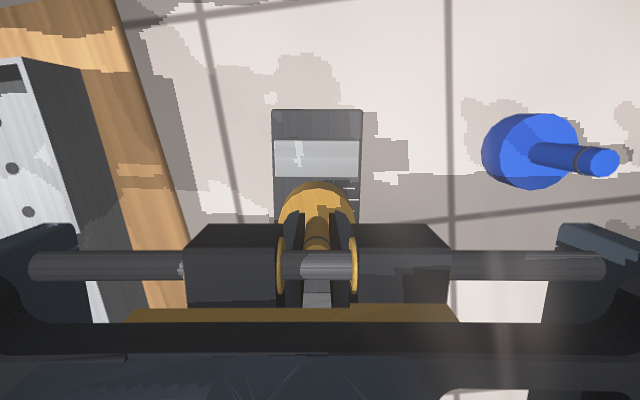

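The view shows plug2 held over the bed, centred on it and just short of the fixed jaw's face. Set it down, release and go to the fin.

>>> step_arm:
  targets: [0,0,0,0,0,-0.004,-1,0,0,0,0,0,-0.007,-1,0,0,0,0,0,-0.008,-1,0,0,0,0,0,-0.008,0,0,0,0,0,0,-0.008,0,0,0,0,0,0,-0.008,1,0,0,0,0,0,-0.008,1,0,0,0,0,0,-0.008,1,0,0,0,0,0,0.04,1,0,0,0,0,0,0.1,1,0,0,0,-0.03,0.004,0.14,1,0,0,0,-0.1,0.014,0.14,1]

```text
time_s: 24.5
eef_pos: [0.484, -0.1643, 0.1335]
tcp_rot: [0.001, 0.998, -0.061, 0.005]
ft_force: [0.3, -0.0, 0.1]
gripper_width: 0.0822
gripper_force: 0.0
```

```bash
python3 c.py w5.png caliper_jaw plug2_mid slide_fin
```

```text
24.5 [ 0.48398192 -0.16428815  0.13350153]
caliper_jaw 0.77 [318. 101.] [ 0.565 -0.176]
plug2_mid 0.86 [494.  88.] [ 0.557 -0.313]
plug2_mid 0.62 [315. 142.] [ 0.533 -0.169]
slide_fin 0.75 [317. 290.] [ 0.414 -0.156]
```

>>> step_arm:
  targets: [0,0,0,-0.07,0.008,0,1,0,0,0,-0.13,0.0155,0,1,0,0,0,-0.13,0.0155,-0.06,1,0,0,0,-0.13,0.0155,-0.12,1,0,0,0,-0.13,0.0155,-0.15,1,0,0,0,-0.13,0.0155,-0.16,1,0,0,0,-0.13,0.0155,-0.16,-1,0,0,0,-0.13,0.0155,-0.16,-1,0,0,0,-0.13,0.0155,-0.16,-1,0,0,0,-0.13,0.0155,-0.16,-1,0,0,0,-0.13,0.0155,-0.16,-1,0,0,0,-0.13,0.0155,-0.16,-1]

```text
time_s: 25.9
eef_pos: [0.4153, -0.1553, 0.0507]
tcp_rot: [0.0, 0.998, -0.061, 0.0]
ft_force: [0.3, -0.7, -0.0]
gripper_width: 0.0459
gripper_force: 0.0
```

>>> step_arm:
  targets: [0,0,0,0,0,0,-1,0,0,0,0,0,0,-1,0,0,0,0,0,0,-1,0,0,0,0,0,0,-1,0,0,0,0,0,0,-1,0,0,0,0,0,0,-1]

```text
time_s: 26.5
eef_pos: [0.4151, -0.1557, 0.0505]
tcp_rot: [0.0, 0.998, -0.061, 0.0]
ft_force: [-1.7, -4.8, 0.3]
gripper_width: 0.03
gripper_force: 30.0
```

>>> step_arm:
  targets: [0,0,0,0.01,-0.0012,0,-1,0,0,0,0.02,-0.0024,0,-1,0,0,0,0.03,-0.0036,0,-1,0,0,0,0.04,-0.0048,0,-1,0,0,0,0.05,-0.006,0,-1,0,0,0,0.06,-0.0072,0,-1,0,0,0,0.07,-0.0084,0,-1,0,0,0,0.076,-0.009,0,-1,0,0,0,0.08,-0.0096,0,-1,0,0,0,0.08,-0.0096,0,-1]

```text
time_s: 27.5
eef_pos: [0.4533, -0.1606, 0.0505]
tcp_rot: [0.0, 0.998, -0.061, -0.002]
ft_force: [-6.2, -5.6, 5.5]
gripper_width: 0.0299
gripper_force: 30.0
```

>>> step_arm:
  targets: [0,0,0,0.003,-0.0003,0,-1,0,0,0,0.006,-0.0006,0,-1,0,0,0,0.008,-0.001,0,-1,0,0,0,0.01,-0.0012,0,-1,0,0,0,0.012,-0.0014,0,-1,0,0,0,0.012,-0.0014,0,-1]

```text
time_s: 28.1
eef_pos: [0.4588, -0.1613, 0.0505]
tcp_rot: [0.0, 0.998, -0.061, -0.002]
ft_force: [-7.8, -6.5, 6.1]
gripper_width: 0.0296
gripper_force: 30.0
```

```bash
python3 - <<'E'
from h import *
s=r.observe(); print(s["eef_pos"],s["ft_force"])
im=r.snapshot("wrist"); cv2.imwrite("pics/w6.png",cv2.resize(im[80:280,220:420],None,fx=3,fy=3,interpolation=cv2.INTER_CUBIC)[:,:,::-1])
E
```

```text
[ 0.45875274 -0.16130432  0.05048358] [-7.76868996 -6.46762747  6.05761307]
```

View pics/w6.png

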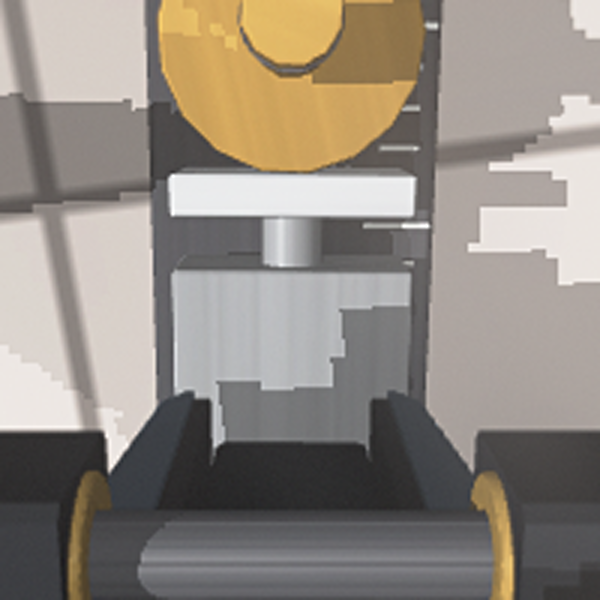

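The crop shows the sprung face touching plug2's foot, with the spring gap still nearly full. Push about 2.5 mm more and hold 1 s.

>>> step_arm:
  targets: [0,0,0,0.002,-0.0002,0,-1,0,0,0,0.004,-0.0005,0,-1,0,0,0,0.006,-0.0007,0,-1,0,0,0,0.006,-0.0007,0,-1,0,0,0,0.006,-0.0007,0,-1,0,0,0,0.006,-0.0007,0,-1,0,0,0,0.006,-0.0007,0,-1,0,0,0,0.006,-0.0007,0,-1,0,0,0,0.006,-0.0007,0,-1,0,0,0,0.006,-0.0007,0,-1,0,0,0,0.006,-0.0007,0,-1,0,0,0,0.006,-0.0007,0,-1]

```text
time_s: 29.35
eef_pos: [0.461, -0.1616, 0.0505]
tcp_rot: [0.0, 0.998, -0.061, -0.003]
ft_force: [-9.4, -6.3, 7.0]
gripper_width: 0.0297
gripper_force: 30.0
```

```bash
python3 - <<'E'
from h import *
im=r.snapshot("wrist"); b=cv2.imread("pics/w6.png")
im=cv2.resize(im[80:280,220:420],None,fx=3,fy=3,interpolation=cv2.INTER_CUBIC)[:,:,::-1]
cv2.imwrite("pics/w7.png",np.hstack([b[:,150:450],im[:,150:450]]))
E
```

```text
(no output)
```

View pics/w7.png

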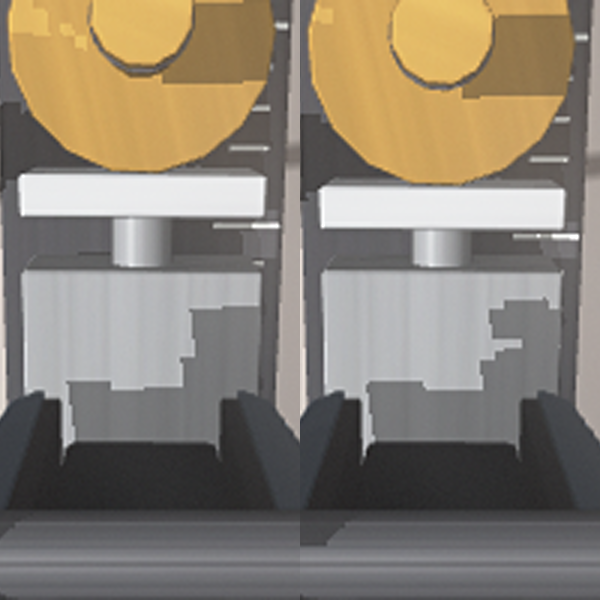

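The spring rod shortened visibly, by about 2.2 mm since contact plus the earlier 1.7, and the force agrees. I'll press 1 mm more as margin, then draw back.

>>> step_arm:
  targets: [0,0,0,0.002,-0.0002,0,-1,0,0,0,0.002,-0.0002,0,-1,0,0,0,0.002,-0.0002,0,-1,0,0,0,0.002,-0.0002,0,-1,0,0,0,0.002,-0.0002,0,-1,0,0,0,0.002,-0.0002,0,-1,0,0,0,-0.004,0.0004,0,-1,0,0,0,-0.012,0.0014,0,-1,0,0,0,-0.025,0.003,0,-1,0,0,0,-0.04,0.0048,0,-1,0,0,0,-0.055,0.0066,0,-1,0,0,0,-0.07,0.0084,0,-1]

```text
time_s: 30.6
eef_pos: [0.4316, -0.1579, 0.0505]
tcp_rot: [0.001, 0.998, -0.061, 0.003]
ft_force: [6.3, -4.1, -5.9]
gripper_width: 0.03
gripper_force: 30.0
```

>>> step_arm:
  targets: [0,0,0,-0.012,0.0014,0,-1,0,0,0,-0.024,0.0028,0,-1,0,0,0,-0.026,0.003,0,-1,0,0,0,-0.026,0.003,0,-1]

```text
time_s: 31.0
eef_pos: [0.4181, -0.1561, 0.0505]
tcp_rot: [0.001, 0.998, -0.061, 0.002]
ft_force: [4.0, -4.3, -4.3]
gripper_width: 0.0295
gripper_force: 30.0
```

>>> step_arm:
  targets: [0,0,0,0,0,0,1,0,0,0,0,0,0,1,0,0,0,0,0,0,1,0,0,0,0,0,0,1,0,0,0,0,0,0.05,1,0,0,0,0,0,0.12,1,0,0,0,0.04,-0.005,0.16,1,0,0,0,0.12,-0.015,0.16,1,0,0,0,0.2,-0.025,0.16,1,0,0,0,0.242,-0.031,0.16,1,0,0,0,0.242,-0.031,0.16,1]

```text
time_s: 32.1
eef_pos: [0.5397, -0.1712, 0.1301]
tcp_rot: [0.0, 0.998, -0.061, 0.001]
ft_force: [-1.0, 0.1, -0.2]
gripper_width: 0.0912
gripper_force: 0.0
```

```bash
python3 c.py w8.png caliper_jaw plug2_mid; python3 - <<'E'
from h import *
for d in r.landmark_of("slide_fin","scene")[:2]: print("fin",d["conf"],at_z("scene",d["position"],.06))
cp=r.camera_params("scene"); r.snapshot("scene")
for n in("plug2_mid","plug3_mid","plug4_mid","slide_fin","basket_in"):
  for d in r.landmark_of(n,"scene")[:4]:
    if d["conf"]>.4: print(n,round(d["conf"],2),np.round(at_z("scene",d["position"],{"slide_fin":.06,"basket_in":.013}.get(n,.035),cp),3))
E
```

```text
32.1 [ 0.53971471 -0.17116978  0.1301402 ]
caliper_jaw 0.74 [318. 169.] [ 0.567 -0.175]
plug2_mid 0.69 [486. 158.] [ 0.558 -0.312]
plug2_mid 0.67 [318. 204.] [ 0.537 -0.172]
fin 0.71 [ 0.57739037 -0.19015524  0.06      ]
fin 0.64 [ 0.44079882 -0.1459395   0.06      ]
plug2_mid 0.71 [ 0.556 -0.308  0.035]
plug2_mid 0.6 [ 0.543 -0.152  0.035]
plug3_mid 0.73 [ 0.476 -0.505  0.035]
plug3_mid 0.63 [ 0.457 -0.415  0.035]
plug3_mid 0.55 [ 0.74  -0.065  0.035]
plug4_mid 0.47 [ 0.543 -0.412  0.035]
slide_fin 0.55 [0.771 0.08  0.06 ]
slide_fin 0.53 [ 0.752 -0.083  0.06 ]
slide_fin 0.52 [ 0.41  -0.145  0.06 ]
basket_in 0.58 [0.549 0.054 0.013]
basket_in 0.44 [ 0.296 -0.341  0.013]
```

>>> step_arm:
  targets: [0,0,0,-0.002,0,-0.05,1,0,0,0,-0.002,0,-0.1,1,0,0,0,-0.002,0,-0.135,1,0,0,0,-0.002,0,-0.147,1,0,0,0,-0.002,0,-0.147,-1,0,0,0,-0.002,0,-0.147,-1,0,0,0,-0.002,0,-0.147,-1,0,0,0,-0.002,0,-0.147,-1,0,0,0,-0.002,0,-0.147,-1,0,0,0,-0.002,0,-0.147,-1,0,0,0,-0.002,0,-0.147,-1,0,0,0,-0.002,0,-0.147,-1]

```text
time_s: 33.8
eef_pos: [0.5361, -0.1709, 0.057]
tcp_rot: [0.0, 0.998, -0.061, 0.0]
ft_force: [-0.6, 0.5, -0.5]
gripper_width: 0.0302
gripper_force: 0.0
```

>>> step_arm:
  targets: [0,0,0,0,0,0,-1,0,0,0,0,0,0,-1,0,0,0,0,0,0,-1,0,0,0,0,0,0,-1,0,0,0,0,0,0,-1,0,0,0,0,0,0.02,-1,0,0,0,0,0,0.06,-1,0,0,0,0,0,0.12,-1,0,0,0,0,0,0.2,-1,0,0,0,0,0,0.26,-1,0,0,0,0,0,0.26,-1]

```text
time_s: 34.9
eef_pos: [0.5387, -0.1719, 0.1923]
tcp_rot: [0.001, 0.998, -0.061, 0.005]
ft_force: [-0.7, 0.2, -1.5]
gripper_width: 0.0131
gripper_force: 30.0
```

>>> step_arm:
  targets: [0,0,0.04,-0.06,0.04,0.01,-1,0,0,0.078,-0.092,0.12,0.01,-1,0,0,0.078,-0.092,0.2,0.01,-1,0,0,0.078,-0.092,0.28,0.01,-1,0,0,0.078,-0.092,0.35,0.01,-1,0,0,0.078,-0.092,0.374,0.01,-1,0,0,0.078,-0.092,0.374,-0.06,-1,0,0,0.078,-0.092,0.374,-0.13,-1,0,0,0.078,-0.092,0.374,-0.19,-1,0,0,0.078,-0.092,0.374,-0.23,-1,0,0,0.078,-0.092,0.374,-0.25,-1,0,0,0.078,-0.092,0.374,-0.25,-1]

```text
time_s: 36.1
eef_pos: [0.489, 0.0156, 0.0606]
tcp_rot: [0.0, 1.0, -0.0, -0.002]
ft_force: [0.5, 0.2, -1.0]
gripper_width: 0.0132
gripper_force: 30.0
```

```bash
python3 c.py w9.png basket_bar basket_in plug2_mid
```

```text
36.1 [0.48903784 0.01557935 0.0605507 ]
basket_bar 0.83 [189. 165.] [0.529 0.092]
basket_in 0.92 [260. 139.] [0.545 0.049]
plug2_mid 0.79 [318. 233.] [0.486 0.015]
plug2_mid 0.49 [190. 162.] [0.531 0.091]
```

View pics/w9.png

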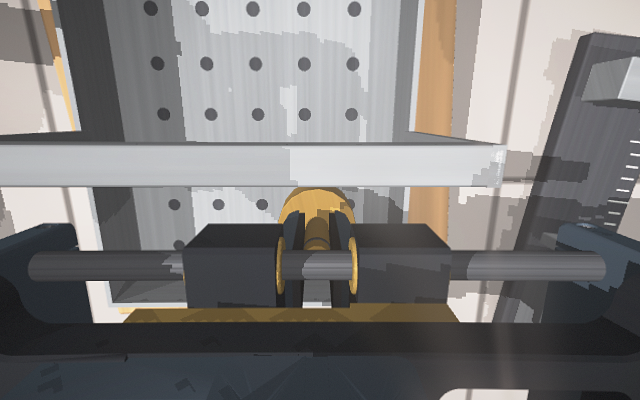

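Plug2 is inside the front half of the basket. Release it and go to plug3 (B).

>>> step_arm:
  targets: [0,0,0,0,0,-0.004,0,0,0,0,0,0,-0.004,0,0,0,0,0,0,-0.004,0,0,0,0,0,0,0.02,0,0,0,0,0,0,0.1,0,0,0,0,0,0,0.2,0,0,0,0,0,-0.06,0.25,0,0,0,0,0,-0.16,0.25,1,0,0,0,-0.02,-0.26,0.25,1,0,0,0,-0.03,-0.36,0.25,1,0,0,0,-0.05,-0.46,0.25,1,0,0,-0.03,-0.06,-0.56,0.25,1]

```text
time_s: 37.5
eef_pos: [0.4595, -0.2633, 0.1874]
tcp_rot: [0.0, 1.0, -0.024, 0.0]
ft_force: [1.5, -0.5, 0.4]
gripper_width: 0.0831
gripper_force: 0.0
```

>>> step_arm:
  targets: [0,0,-0.048,0,-0.1,0,1,0,0,-0.048,0,-0.2,0,1,0,0,-0.048,0,-0.26,-0.06,1,0,0,-0.048,0,-0.295,-0.08,1,0,0,-0.048,0,-0.295,-0.08,1,0,0,-0.048,0,-0.295,-0.08,1]

```text
time_s: 38.1
eef_pos: [0.4605, -0.4079, 0.1472]
tcp_rot: [-0.001, 0.998, -0.061, -0.0]
ft_force: [-0.6, -0.2, -0.8]
gripper_width: 0.0909
gripper_force: 0.0
```

```bash
python3 c.py w10.png plug2_mid plug3_mid plug4_mid
python3 - <<'E'
from h import *
cp=r.camera_params("scene"); r.snapshot("scene")
for n in("plug2_mid","basket_in","slide_fin"):
  for d in r.landmark_of(n,"scene")[:4]:
    if d["conf"]>.4: print(n,round(d["conf"],2),np.round(at_z("scene",d["position"],{"slide_fin":.06,"basket_in":.013}.get(n,.048),cp),3))
E
```

```text
38.1 [ 0.46050485 -0.40787834  0.14717756]
plug2_mid 0.57 [191.  97.] [ 0.557 -0.315]
plug3_mid 0.84 [327. 196.] [ 0.459 -0.417]
plug3_mid 0.78 [426. 170.] [ 0.472 -0.506]
plug4_mid 0.88 [342.  75.] [ 0.559 -0.44 ]
plug2_mid 0.76 [ 0.561 -0.308  0.048]
plug2_mid 0.7 [0.493 0.024 0.048]
basket_in 0.77 [0.552 0.061 0.013]
slide_fin 0.8 [ 0.41  -0.144  0.06 ]
slide_fin 0.54 [0.539 0.341 0.06 ]
```

>>> step_arm:
  targets: [0,0,0,-0.002,-0.013,-0.02,0.2,0,0,0,-0.002,-0.013,-0.06,0.2,0,0,0,-0.002,-0.013,-0.12,0.2,0,0,0,-0.002,-0.013,-0.17,0.2,0,0,0,-0.002,-0.013,-0.2,0.2,0,0,0,-0.002,-0.013,-0.206,0.2,0,0,0,-0.002,-0.013,-0.206,-1,0,0,0,-0.002,-0.013,-0.206,-1,0,0,0,-0.002,-0.013,-0.206,-1,0,0,0,-0.002,-0.013,-0.206,-1,0,0,0,-0.002,-0.013,-0.206,-1,0,0,0,-0.002,-0.013,-0.206,-1]

```text
time_s: 39.7
eef_pos: [0.4595, -0.4157, 0.0443]
tcp_rot: [0.0, 0.998, -0.061, 0.0]
ft_force: [0.4, 0.4, 1.3]
gripper_width: 0.0132
gripper_force: 30.0
```

>>> step_arm:
  targets: [0,0,0,0,0,0,-1,0,0,0,0,0,0,-1,0,0,0,0,0,0,-1,0,0,0,0,0,0,-1,0,0,0,0,0,0.02,-1,0,0,0,0,0,0.06,-1,0,0,0,0,0,0.12,-1,0,0,0,0,0,0.14,-1,0,0,0,0,0,0.14,-1]

```text
time_s: 40.6
eef_pos: [0.4601, -0.4161, 0.1156]
tcp_rot: [0.001, 0.998, -0.061, 0.001]
ft_force: [-0.3, -0.5, -1.3]
gripper_width: 0.0134
gripper_force: 30.0
```

>>> step_arm:
  targets: [0,0,0,0.02,0.09,0.02,-1,0,0,0,0.04,0.18,0.02,-1,0,0,0,0.07,0.27,0.02,-1,0,0,0,0.1,0.36,0.02,-1,0,0,0,0.13,0.44,0.02,-1,0,0,0,0.15,0.489,0,-1,0,0,0,0.15,0.489,-0.03,-1,0,0,0,0.15,0.489,-0.07,-1,0,0,0,0.15,0.489,-0.095,-1,0,0,0,0.15,0.489,-0.108,-1,0,0,0,0.15,0.489,-0.113,-1,0,0,0,0.15,0.489,-0.116,-1]

```text
time_s: 41.8
eef_pos: [0.5338, -0.1711, 0.0563]
tcp_rot: [-0.0, 0.998, -0.061, -0.001]
ft_force: [-3.3, 1.4, 9.2]
gripper_width: 0.0135
gripper_force: 30.0
```

```bash
python3 c.py w11.png caliper_jaw plug3_mid
```

```text
41.8 [ 0.5337925  -0.17105029  0.05629714]
caliper_jaw 0.78 [320. 177.] [ 0.567 -0.177]
plug3_mid 0.89 [316. 237.] [ 0.53 -0.17]
```

On the bed. Release and go to the fin.

>>> step_arm:
  targets: [0,0,0,0,0,0.002,-1,0,0,0,0,0,0.002,0,0,0,0,0,0,0.002,0,0,0,0,0,0,0.002,1,0,0,0,0,0,0.002,1,0,0,0,0,0,0.002,1,0,0,0,0,0,0.04,1,0,0,0,0,0,0.1,1,0,0,0,-0.03,0.004,0.14,1,0,0,0,-0.1,0.013,0.14,1,0,0,0,-0.18,0.023,0.14,1,0,0,0,-0.235,0.03,0.14,1]

```text
time_s: 43.15
eef_pos: [0.4143, -0.1553, 0.1258]
tcp_rot: [-0.0, 0.998, -0.061, -0.001]
ft_force: [0.5, -0.4, -0.1]
gripper_width: 0.0909
gripper_force: 0.0
```

```bash
python3 c.py w12.png caliper_jaw plug3_mid plug4_mid slide_fin
```

```text
43.15 [ 0.41428835 -0.15531548  0.12582441]
caliper_jaw 0.92 [319.   1.] [ 0.561 -0.175]
caliper_jaw 0.63 [ 73. 127.] [0.497 0.025]
caliper_jaw 0.62 [43. 72.] [0.538 0.033]
plug3_mid 0.61 [318.  36.] [ 0.538 -0.171]
slide_fin 0.87 [319. 210.] [ 0.415 -0.157]
```

>>> step_arm:
  targets: [0,0,0,0,0,-0.05,1,0,0,0,0,0,-0.1,1,0,0,0,0,0,-0.14,1,0,0,0,0,0,-0.152,1,0,0,0,0,0,-0.152,-1,0,0,0,0,0,-0.152,-1,0,0,0,0,0,-0.152,-1,0,0,0,0,0,-0.152,-1,0,0,0,0,0,-0.152,-1,0,0,0,0,0,-0.152,-1,0,0,0,0,0,-0.152,-1,0,0,0,0,0,-0.152,-1]

```text
time_s: 44.6
eef_pos: [0.4169, -0.156, 0.05]
tcp_rot: [0.0, 0.998, -0.061, 0.0]
ft_force: [-0.4, -0.5, 0.3]
gripper_width: 0.0303
gripper_force: 0.0
```

>>> step_arm:
  targets: [0,0,0,0,0,0,-1,0,0,0,0,0,0,-1,0,0,0,0,0,0,-1,0,0,0,0,0,0,-1]

```text
time_s: 45.0
eef_pos: [0.4169, -0.156, 0.05]
tcp_rot: [0.0, 0.998, -0.061, 0.0]
ft_force: [-0.4, -0.1, 1.5]
gripper_width: 0.0298
gripper_force: 30.0
```

>>> step_arm:
  targets: [0,0,0,0.01,-0.0012,0,-1,0,0,0,0.02,-0.0024,0,-1,0,0,0,0.03,-0.0036,0,-1,0,0,0,0.04,-0.0048,0,-1,0,0,0,0.05,-0.006,0,-1,0,0,0,0.06,-0.0072,0,-1,0,0,0,0.07,-0.0084,0,-1,0,0,0,0.076,-0.009,0,-1,0,0,0,0.084,-0.01,0,-1,0,0,0,0.084,-0.01,0,-1]

```text
time_s: 46.0
eef_pos: [0.4575, -0.1612, 0.05]
tcp_rot: [0.0, 0.998, -0.061, -0.002]
ft_force: [-5.5, -2.4, 5.1]
gripper_width: 0.03
gripper_force: 30.0
```

>>> step_arm:
  targets: [0,0,0,0.003,-0.0003,0,-1,0,0,0,0.006,-0.0006,0,-1,0,0,0,0.009,-0.001,0,-1,0,0,0,0.012,-0.0014,0,-1,0,0,0,0.015,-0.0017,0,-1,0,0,0,0.017,-0.002,0,-1,0,0,0,0.017,-0.002,0,-1]

```text
time_s: 46.7
eef_pos: [0.4647, -0.1621, 0.05]
tcp_rot: [0.0, 0.998, -0.061, -0.003]
ft_force: [-8.4, -2.5, 7.1]
gripper_width: 0.0297
gripper_force: 30.0
```

```bash
python3 - <<'E'
from h import *
im=r.snapshot("wrist"); b=cv2.imread("pics/w7.png")[:,300:]
im=cv2.resize(im[80:280,220:420],None,fx=3,fy=3,interpolation=cv2.INTER_CUBIC)[:,:,::-1]
cv2.imwrite("pics/w13.png",np.hstack([b,im[:,150:450]]))
E
```

```text
(no output)
```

View pics/w13.png

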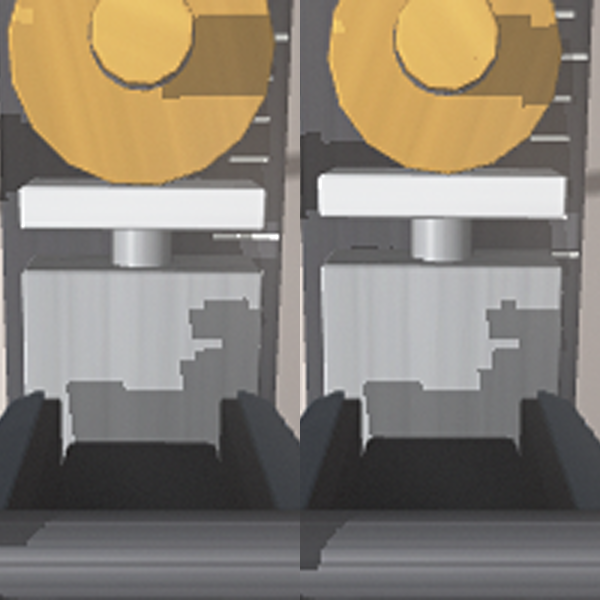

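For plug3 (right half) the rod is still about 1.5 mm longer than it was with plug2 pinched (left half). Push 2 mm more and hold.

>>> step_arm:
  targets: [0,0,0,0.002,-0.0002,0,-1,0,0,0,0.004,-0.0005,0,-1,0,0,0,0.005,-0.0006,0,-1,0,0,0,0.005,-0.0006,0,-1,0,0,0,0.005,-0.0006,0,-1,0,0,0,0.005,-0.0006,0,-1,0,0,0,0.005,-0.0006,0,-1,0,0,0,0.005,-0.0006,0,-1,0,0,0,0.005,-0.0006,0,-1,0,0,0,0.005,-0.0006,0,-1,0,0,0,0.005,-0.0006,0,-1,0,0,0,0.005,-0.0006,0,-1]

```text
time_s: 47.95
eef_pos: [0.4665, -0.1623, 0.05]
tcp_rot: [0.0, 0.998, -0.061, -0.004]
ft_force: [-9.6, -3.7, 8.5]
gripper_width: 0.0299
gripper_force: 30.0
```

>>> step_arm:
  targets: [0,0,0,0,0,0,-1,0,0,0,-0.006,0.0006,0,-1,0,0,0,-0.014,0.0016,0,-1,0,0,0,-0.025,0.003,0,-1,0,0,0,-0.035,0.0042,0,-1,0,0,0,-0.045,0.0054,0,-1,0,0,0,-0.055,0.0066,0,-1,0,0,0,-0.07,0.0084,0,-1,0,0,0,-0.085,0.0102,0,-1,0,0,0,-0.1,0.012,0,-1,0,0,0,-0.104,0.0124,0,-1,0,0,0,-0.104,0.0124,0,-1]

```text
time_s: 49.15
eef_pos: [0.419, -0.1563, 0.05]
tcp_rot: [0.0, 0.998, -0.061, 0.001]
ft_force: [5.0, -1.2, -3.0]
gripper_width: 0.0295
gripper_force: 30.0
```

>>> step_arm:
  targets: [0,0,0,0,0,0,1,0,0,0,0,0,0,1,0,0,0,0,0,0,1,0,0,0,0,0,0,1,0,0,0,0,0,0.05,1,0,0,0,0,0,0.12,1,0,0,0,0.04,-0.005,0.16,1,0,0,0,0.12,-0.015,0.16,1,0,0,0,0.2,-0.025,0.16,1,0,0,0,0.246,-0.031,0.16,1,0,0,0,0.246,-0.031,0.16,1]

```text
time_s: 50.25
eef_pos: [0.5436, -0.1719, 0.1296]
tcp_rot: [0.0, 0.998, -0.061, 0.001]
ft_force: [-0.6, -0.1, 0.7]
gripper_width: 0.0913
gripper_force: 0.0
```

```bash
python3 c.py w14.png caliper_jaw plug3_mid plug4_mid
```

```text
50.25 [ 0.54361759 -0.1719471   0.12958037]
caliper_jaw 0.66 [317. 175.] [ 0.566 -0.175]
plug3_mid 0.61 [319. 206.] [ 0.539 -0.173]
```

>>> step_arm:
  targets: [0,0,0,0,0,-0.05,1,0,0,0,0,0,-0.1,1,0,0,0,0,0,-0.135,1,0,0,0,0,0,-0.147,1,0,0,0,0,0,-0.147,-1,0,0,0,0,0,-0.147,-1,0,0,0,0,0,-0.147,-1,0,0,0,0,0,-0.147,-1,0,0,0,0,0,-0.147,-1,0,0,0,0,0,-0.147,-1,0,0,0,0,0,-0.147,-1,0,0,0,0,0,-0.147,-1]

```text
time_s: 51.65
eef_pos: [0.5409, -0.1716, 0.0564]
tcp_rot: [0.0, 0.998, -0.061, -0.0]
ft_force: [0.3, -0.8, 0.5]
gripper_width: 0.0302
gripper_force: 0.0
```

>>> step_arm:
  targets: [0,0,0,0,0,0,-1,0,0,0,0,0,0,-1,0,0,0,0,0,0,-1,0,0,0,0,0,0,-1,0,0,0,0,0,0,-1,0,0,0,0,0,0.02,-1,0,0,0,0,0,0.06,-1,0,0,0,0,0,0.12,-1,0,0,0,0,0,0.2,-1,0,0,0,0,0,0.26,-1,0,0,0,0,0,0.26,-1]

```text
time_s: 52.75
eef_pos: [0.5436, -0.1725, 0.192]
tcp_rot: [0.001, 0.998, -0.061, 0.005]
ft_force: [0.1, -0.5, -1.0]
gripper_width: 0.0132
gripper_force: 30.0
```

>>> step_arm:
  targets: [0,0,0.04,-0.06,0.04,0.01,-1,0,0,0.078,-0.102,0.12,0.01,-1,0,0,0.078,-0.102,0.2,0.01,-1,0,0,0.078,-0.102,0.29,0.01,-1,0,0,0.078,-0.102,0.38,0.01,-1,0,0,0.078,-0.102,0.47,0.01,-1,0,0,0.078,-0.102,0.539,0.01,-1,0,0,0.078,-0.102,0.539,-0.06,-1,0,0,0.078,-0.102,0.539,-0.13,-1,0,0,0.078,-0.102,0.539,-0.19,-1,0,0,0.078,-0.102,0.539,-0.23,-1,0,0,0.078,-0.102,0.539,-0.25,-1]

```text
time_s: 53.95
eef_pos: [0.4878, 0.0976, 0.059]
tcp_rot: [0.0, 1.0, 0.0, -0.003]
ft_force: [-0.1, -1.0, -1.4]
gripper_width: 0.0135
gripper_force: 30.0
```

```bash
python3 c.py w15.png basket_in plug3_mid plug2_mid
```

```text
53.95 [0.48781295 0.09763108 0.05899041]
basket_in 0.9 [384. 136.] [0.545 0.059]
plug3_mid 0.92 [318. 239.] [0.481 0.097]
plug2_mid 0.88 [459. 228.] [0.489 0.009]
```

>>> step_arm:
  targets: [0,0,0,0,0,-0.002,0,0,0,0,0,0,-0.002,0,0,0,0,0,0,-0.002,0,0,0,0,0,0,0.02,0,0,0,0,0,0,0.1,0,0,0,0,0,0,0.2,0,0,0,0,0,-0.06,0.25,0,0,0,0,0,-0.16,0.25,0,0,0,0,0,-0.26,0.25,0,0,0,0,0,-0.36,0.25,1,0,0,0,0,-0.46,0.25,1,0,0,-0.03,0.02,-0.56,0.25,1]

```text
time_s: 55.35
eef_pos: [0.4987, -0.183, 0.1879]
tcp_rot: [0.0, 1.0, -0.024, 0.0]
ft_force: [1.6, -0.7, 0.3]
gripper_width: 0.0669
gripper_force: 0.0
```

>>> step_arm:
  targets: [0,0,-0.048,0.02,-0.1,0,1,0,0,-0.048,0.04,-0.2,0,1,0,0,-0.048,0.06,-0.3,0,1,0,0,-0.048,0.08,-0.4,-0.04,1,0,0,-0.048,0.08,-0.466,-0.08,1,0,0,-0.048,0.08,-0.466,-0.08,1,0,0,-0.048,0.08,-0.466,-0.08,1]

```text
time_s: 56.05
eef_pos: [0.5392, -0.4144, 0.1462]
tcp_rot: [-0.001, 0.998, -0.062, -0.001]
ft_force: [-0.0, 0.7, 0.2]
gripper_width: 0.091
gripper_force: 0.0
```

```bash
python3 c.py w16.png plug2_mid plug3_mid plug4_mid
python3 - <<'E'
from h import *
cp=r.camera_params("scene"); r.snapshot("scene")
for n in("plug2_mid","plug3_mid","basket_in","plug4_mid"):
  for d in r.landmark_of(n,"scene")[:4]:
    if d["conf"]>.4: print(n,round(d["conf"],2),np.round(at_z("scene",d["position"],{"slide_fin":.06,"basket_in":.013,"plug4_mid":.035}.get(n,.048),cp),3))
E
```

```text
56.05 [ 0.53915117 -0.41438118  0.14615331]
plug2_mid 0.7 [203. 191.] [ 0.556 -0.314]
plug4_mid 0.57 [343. 171.] [ 0.558 -0.44 ]
plug2_mid 0.8 [ 0.559 -0.31   0.048]
plug2_mid 0.74 [0.491 0.026 0.048]
plug3_mid 0.64 [0.481 0.091 0.048]
plug4_mid 0.51 [ 0.553 -0.434  0.035]
```

View pics/w16.png

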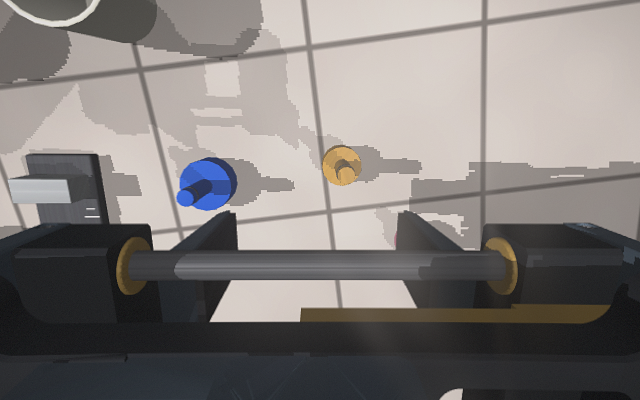

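The view shows plug4 standing at (342,168), knocked aside to about (0.557, -0.439). Grip it there.

>>> step_arm:
  targets: [0,0,0,0.036,-0.049,0,1,0,0,0,0.036,-0.049,-0.06,1,0,0,0,0.036,-0.049,-0.12,1,0,0,0,0.036,-0.049,-0.17,0.3,0,0,0,0.036,-0.049,-0.2,0.3,0,0,0,0.036,-0.049,-0.204,-1,0,0,0,0.036,-0.049,-0.204,-1,0,0,0,0.036,-0.049,-0.204,-1,0,0,0,0.036,-0.049,-0.204,-1,0,0,0,0.036,-0.049,-0.204,-1,0,0,0,0.036,-0.049,-0.204,-1,0,0,0,0.036,-0.049,-0.204,-1]

```text
time_s: 57.7
eef_pos: [0.5578, -0.4387, 0.0448]
tcp_rot: [0.0, 0.998, -0.061, 0.0]
ft_force: [-0.5, 0.3, 0.1]
gripper_width: 0.0221
gripper_force: 0.0
```

>>> step_arm:
  targets: [0,0,0,0,0,0,-1,0,0,0,0,0,0,-1,0,0,0,0,0,0,-1,0,0,0,0,0,0,-1,0,0,0,0,0,0.02,-1,0,0,0,0,0,0.06,-1,0,0,0,0,0,0.12,-1,0,0,0,0,0,0.2,-1,0,0,0,0,0,0.2,-1]

```text
time_s: 58.6
eef_pos: [0.5606, -0.4409, 0.152]
tcp_rot: [0.004, 0.998, -0.061, 0.005]
ft_force: [0.9, 0.4, 0.5]
gripper_width: 0.0135
gripper_force: 30.0
```

```bash
python3 c.py w17.png plug4_mid
```

```text
58.6 [ 0.56056128 -0.44085512  0.1519951 ]
plug4_mid 0.8 [317. 232.] [ 0.526 -0.438]
```

>>> step_arm:
  targets: [0,0,0,-0.03,0.09,0.02,-1,0,0,0,-0.06,0.18,0.02,-1,0,0,0,-0.06,0.27,0.02,-1,0,0,0,-0.05,0.36,0.02,-1,0,0,0,-0.04,0.45,0.02,-1,0,0,0,-0.038,0.534,0,-1,0,0,0,-0.038,0.534,-0.06,-1,0,0,0,-0.038,0.534,-0.11,-1,0,0,0,-0.038,0.534,-0.15,-1,0,0,0,-0.038,0.534,-0.166,-1,0,0,0,-0.038,0.534,-0.173,-1,0,0,0,-0.038,0.534,-0.175,-1]

```text
time_s: 59.9
eef_pos: [0.5386, -0.1717, 0.0569]
tcp_rot: [-0.0, 0.998, -0.061, -0.0]
ft_force: [0.1, 0.5, -0.5]
gripper_width: 0.0135
gripper_force: 30.0
```

```bash
python3 c.py w18.png caliper_jaw plug4_mid
```

```text
59.9 [ 0.53862783 -0.17172208  0.05685804]
caliper_jaw 0.9 [318. 188.] [ 0.566 -0.176]
plug4_mid 0.55 [317. 235.] [ 0.536 -0.171]
```

>>> step_arm:
  targets: [0,0,0,0,0,-0.002,-1,0,0,0,0,0,-0.002,0,0,0,0,0,0,-0.002,0,0,0,0,0,0,-0.002,1,0,0,0,0,0,-0.002,1,0,0,0,0,0,-0.002,1,0,0,0,0,0,0.04,1,0,0,0,0,0,0.1,1,0,0,0,-0.03,0.004,0.14,1,0,0,0,-0.1,0.013,0.14,1,0,0,0,-0.18,0.023,0.14,1,0,0,0,-0.24,0.0315,0.14,1]

```text
time_s: 61.25
eef_pos: [0.4163, -0.1553, 0.1268]
tcp_rot: [-0.0, 0.998, -0.061, -0.001]
ft_force: [0.1, -1.3, 0.1]
gripper_width: 0.0906
gripper_force: 0.0
```

```bash
python3 c.py w19.png plug4_mid slide_fin
```

```text
61.25 [ 0.41633286 -0.15529721  0.12684755]
plug4_mid 0.8 [319.  30.] [ 0.545 -0.173]
slide_fin 0.61 [317. 207.] [ 0.419 -0.155]
```

>>> step_arm:
  targets: [0,0,0,0,0,-0.05,1,0,0,0,0,0,-0.1,1,0,0,0,0,0,-0.14,1,0,0,0,0,0,-0.153,1,0,0,0,0,0,-0.153,-1,0,0,0,0,0,-0.153,-1,0,0,0,0,0,-0.153,-1,0,0,0,0,0,-0.153,-1,0,0,0,0,0,-0.153,-1,0,0,0,0,0,-0.153,-1,0,0,0,0,0,-0.153,-1,0,0,0,0,0,-0.153,-1]

```text
time_s: 62.6
eef_pos: [0.4187, -0.156, 0.0505]
tcp_rot: [0.0, 0.998, -0.061, 0.0]
ft_force: [-3.1, -11.4, -0.2]
gripper_width: 0.0301
gripper_force: 6.6
```

>>> step_arm:
  targets: [0,0,0,0,0,0,-1,0,0,0,0,0,0,-1,0,0,0,0,0,0,-1,0,0,0,0,0,0,-1]

```text
time_s: 63.0
eef_pos: [0.4186, -0.1562, 0.0505]
tcp_rot: [0.0, 0.998, -0.061, 0.0]
ft_force: [-1.9, -4.1, -0.0]
gripper_width: 0.0296
gripper_force: 30.0
```

>>> step_arm:
  targets: [0,0,0,0.012,-0.0014,0,-1,0,0,0,0.024,-0.0028,0,-1,0,0,0,0.036,-0.0042,0,-1,0,0,0,0.048,-0.0057,0,-1,0,0,0,0.06,-0.0072,0,-1,0,0,0,0.07,-0.0084,0,-1,0,0,0,0.08,-0.0095,0,-1,0,0,0,0.088,-0.0105,0,-1,0,0,0,0.094,-0.0112,0,-1,0,0,0,0.094,-0.0112,0,-1]

```text
time_s: 64.0
eef_pos: [0.4645, -0.1621, 0.0505]
tcp_rot: [0.001, 0.998, -0.061, -0.001]
ft_force: [-5.7, -6.2, 4.1]
gripper_width: 0.0297
gripper_force: 30.0
```

>>> step_arm:
  targets: [0,0,0,0.003,-0.0003,0,-1,0,0,0,0.006,-0.0006,0,-1,0,0,0,0.009,-0.001,0,-1,0,0,0,0.012,-0.0014,0,-1,0,0,0,0.015,-0.0017,0,-1,0,0,0,0.015,-0.0017,0,-1]

```text
time_s: 64.6
eef_pos: [0.4706, -0.1628, 0.0505]
tcp_rot: [0.0, 0.998, -0.061, -0.003]
ft_force: [-8.3, -6.3, 7.1]
gripper_width: 0.03
gripper_force: 30.0
```

```bash
python3 - <<'E'
from h import *
im=r.snapshot("wrist"); b=cv2.imread("pics/w7.png")[:,300:]
im=cv2.resize(im[80:280,220:420],None,fx=3,fy=3,interpolation=cv2.INTER_CUBIC)[:,:,::-1]
cv2.imwrite("pics/w20.png",np.hstack([b,im[:,150:450]]))
E
```

```text
(no output)
```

View pics/w20.png

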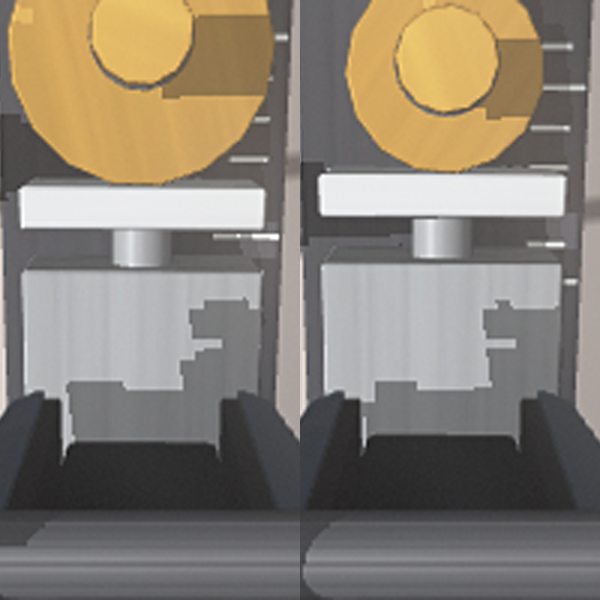

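Plug4's rod is nearly as short as it was in the plug2 pinch. Push 2 mm more, hold, then draw right back.

>>> step_arm:
  targets: [0,0,0,0.002,-0.0002,0,-1,0,0,0,0.004,-0.0005,0,-1,0,0,0,0.004,-0.0005,0,-1,0,0,0,0.004,-0.0005,0,-1,0,0,0,0.004,-0.0005,0,-1,0,0,0,0.004,-0.0005,0,-1,0,0,0,0.004,-0.0005,0,-1,0,0,0,0.004,-0.0005,0,-1,0,0,0,0.004,-0.0005,0,-1,0,0,0,0.004,-0.0005,0,-1,0,0,0,0.004,-0.0005,0,-1,0,0,0,0.004,-0.0005,0,-1]

```text
time_s: 65.85
eef_pos: [0.472, -0.163, 0.0505]
tcp_rot: [0.0, 0.998, -0.061, -0.003]
ft_force: [-9.3, -7.0, 7.7]
gripper_width: 0.0296
gripper_force: 30.0
```

>>> step_arm:
  targets: [0,0,0,-0.006,0.0006,0,-1,0,0,0,-0.014,0.0016,0,-1,0,0,0,-0.025,0.003,0,-1,0,0,0,-0.035,0.0042,0,-1,0,0,0,-0.045,0.0054,0,-1,0,0,0,-0.055,0.0066,0,-1,0,0,0,-0.07,0.0084,0,-1,0,0,0,-0.085,0.0102,0,-1,0,0,0,-0.1,0.012,0,-1,0,0,0,-0.11,0.0132,0,-1,0,0,0,-0.115,0.0138,0,-1,0,0,0,-0.115,0.0138,0,-1]

```text
time_s: 67.05
eef_pos: [0.4196, -0.1563, 0.0505]
tcp_rot: [0.001, 0.998, -0.061, 0.002]
ft_force: [4.0, -4.1, -4.4]
gripper_width: 0.0297
gripper_force: 30.0
```

>>> step_arm:
  targets: [0,0,0,-0.004,0.0005,0,-1,0,0,0,-0.007,0.001,0,-1,0,0,0,-0.007,0.001,0,1,0,0,0,-0.007,0,0,1,0,0,0,-0.007,0,0,1,0,0,0,-0.007,0,0,1,0,0,0,-0.007,0,0.06,1,0,0,0,0,0,0.14,1,0,0,0,0.08,-0.01,0.16,1,0,0,0,0.17,-0.02,0.16,1,0,0,0,0.254,-0.0325,0.16,1,0,0,0,0.254,-0.0325,0.16,1]

```text
time_s: 68.25
eef_pos: [0.5497, -0.1726, 0.1303]
tcp_rot: [0.0, 0.998, -0.061, 0.002]
ft_force: [-1.1, -0.6, 0.7]
gripper_width: 0.0911
gripper_force: 0.0
```

```bash
python3 c.py w21.png caliper_jaw plug4_mid; python3 - <<'E'
from h import *
cp=r.camera_params("scene"); r.snapshot("scene")
for d in r.landmark_of("slide_fin","scene")[:3]: print(round(d["conf"],2),at_z("scene",d["position"],.06,cp))
E
```

```text
68.25 [ 0.54974779 -0.1726494   0.13030522]
caliper_jaw 0.66 [320. 182.] [ 0.565 -0.177]
plug4_mid 0.95 [315. 212.] [ 0.54 -0.17]
0.74 [ 0.40996179 -0.14585487  0.06      ]
```

>>> step_arm:
  targets: [0,0,0,0,0,-0.05,1,0,0,0,0,0,-0.1,1,0,0,0,0,0,-0.135,1,0,0,0,0,0,-0.147,1,0,0,0,0,0,-0.147,-1,0,0,0,0,0,-0.147,-1,0,0,0,0,0,-0.147,-1,0,0,0,0,0,-0.147,-1,0,0,0,0,0,-0.147,-1,0,0,0,0,0,-0.147,-1,0,0,0,0,0,-0.147,-1,0,0,0,0,0,-0.147,-1]

```text
time_s: 69.7
eef_pos: [0.5447, -0.1719, 0.0569]
tcp_rot: [0.0, 0.998, -0.061, 0.0]
ft_force: [0.4, 1.2, -0.4]
gripper_width: 0.0301
gripper_force: 0.0
```

>>> step_arm:
  targets: [0,0,0,0,0,0,-1,0,0,0,0,0,0,-1,0,0,0,0,0,0,-1,0,0,0,0,0,0,-1,0,0,0,0,0,0,-1,0,0,0,0,0,0.02,-1,0,0,0,0,0,0.06,-1,0,0,0,0,0,0.12,-1,0,0,0,0,0,0.2,-1,0,0,0,0,0,0.26,-1,0,0,0,0,0,0.26,-1]

```text
time_s: 70.8
eef_pos: [0.5474, -0.1728, 0.1926]
tcp_rot: [0.001, 0.998, -0.061, 0.005]
ft_force: [0.5, 0.3, -1.4]
gripper_width: 0.0135
gripper_force: 30.0
```

>>> step_arm:
  targets: [0,0,0.04,0.06,0.04,0.01,-1,0,0,0.078,0.114,0.12,0.01,-1,0,0,0.078,0.114,0.2,0.01,-1,0,0,0.078,0.114,0.29,0.01,-1,0,0,0.078,0.114,0.38,0.01,-1,0,0,0.078,0.114,0.444,0.01,-1,0,0,0.078,0.114,0.444,0.01,-1,0,0,0.078,0.114,0.444,-0.06,-1,0,0,0.078,0.114,0.444,-0.13,-1,0,0,0.078,0.114,0.444,-0.19,-1,0,0,0.078,0.114,0.444,-0.23,-1,0,0,0.078,0.114,0.444,-0.25,-1]

```text
time_s: 72.0
eef_pos: [0.5998, 0.0492, 0.0591]
tcp_rot: [0.0, 1.0, -0.0, -0.003]
ft_force: [-0.7, -0.3, -0.7]
gripper_width: 0.0132
gripper_force: 30.0
```

>>> step_arm:
  targets: [0,0,0,0,0,-0.002,0,0,0,0,0,0,-0.002,0,0,0,0,0,0,-0.002,0,0,0,0,0,0,-0.002,0,0,0,0,0,0,0.04,0,0,0,0,0,0,0.12,0,0,0,0,0,0,0.22,0,0,0,0,0,0,0.32,0,0,0,0,0,-0.1,0.34,0,0,0,0,-0.08,-0.2,0.34,0,0,0,0,-0.16,-0.3,0.34,0,0,0,0,-0.24,-0.4,0.34,0]

```text
time_s: 73.2
eef_pos: [0.5074, -0.1177, 0.2329]
tcp_rot: [0.0, 1.0, 0.0, 0.001]
ft_force: [1.6, -0.9, -0.1]
gripper_width: 0.0453
gripper_force: 0.0
```

```bash
python3 - <<'E'
from h import *
print(r.observe()["eef_pos"])
cp=r.camera_params("scene")
im=r.snapshot("scene"); cv2.imwrite("pics/end.png",cv2.resize(im[150:350,200:450],None,fx=3,fy=3,interpolation=cv2.INTER_CUBIC)[:,:,::-1])
for n in("plug2_mid","plug3_mid","plug4_mid","basket_in","slide_fin"):
  for d in r.landmark_of(n,"scene")[:4]:
    if d["conf"]>.4: print(n,round(d["conf"],2),np.round(at_z("scene",d["position"],{"slide_fin":.06,"basket_in":.013}.get(n,.048),cp),3))
E
```

```text
[ 0.50740058 -0.11774847  0.2329101 ]
plug2_mid 0.64 [ 0.557 -0.317  0.048]
plug2_mid 0.45 [0.492 0.025 0.048]
plug3_mid 0.84 [ 0.483 -0.519  0.048]
plug3_mid 0.58 [0.489 0.084 0.048]
plug4_mid 0.43 [0.614 0.049 0.048]
basket_in 0.72 [0.54  0.051 0.013]
slide_fin 0.67 [ 0.415 -0.15   0.06 ]
```

View pics/end.png

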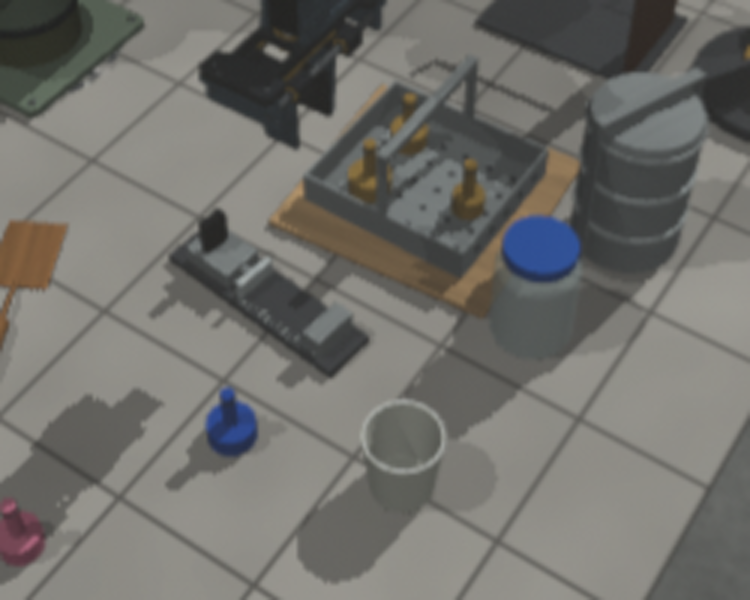

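All three plugs stand in the basket at (370,170), (410,125) and (468,190). The jaw is drawn back, the decoys and other things are in place, and the arm is clear.

```bash
python3 -c "
from station import r
print(r.finish_job())"
```

```text
the job is handed in; nothing more can be done
None
```

I stood the basket on the board, gauged the 48, 42 and 36 mm plugs in that order (no 54 mm plug was there) and put them in the basket, drew the jaw back and handed in the job; the hand-in call returned no verdict.

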